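Fit the weighing pan and weigh out baking chocolate on a spring scale

ROBOT

A 7-joint arm with a two-finger parallel gripper is mounted at the origin on a cart in front of the work surface, level with it; the furniture and walls round the work are solid. World frame = base frame: x ahead of the robot, y to its left, z up, the work surface at z = 0. Lengths are in m, angles in rad, forces in N, time in s.
With the tool pointing down it reaches from about 0.425 to 0.925 m from the base axis. Payload 6.8 kg.
Tool frame: the origin (TCP) lies on the front face of the gripper's body, between the roots of the fingers; the fingertips stand 73 mm ahead of it and the grasp point (between the pads) lies 54 mm ahead of it; z points along the fingers, y is the direction in which the jaws open and shut (so a half turn about z gives the same grasp; the last joint's range is limited). The gripper opens to 85 mm and grips with 20 to 120 N. Pads are 22 mm wide; open, the fingers measure 114 mm over their backs; the gripper's body (76 mm by 85 mm) begins 54 mm behind the grasp point. The pads swing forward as they close: fully open they stand 13 mm farther back than shut.
Start: joints at [-1.379, 0.477, 0.022, 1.555, -0.011, 1.109, -0.083], TCP at [0.199, 0.645, 0.304] pointing down, gripper open.
Joint ranges: [-2.96, 2.96], [-0.34, 2.1], [-1.41, 1.46], [0.24, 2.44], [-1.37, 4.51], [0.17, 1.92], [-2.96, 2.96]. Speed limits (rad/s): [2.39, 2.39, 3.14, 3.14, 3.14, 3.14, 3.14].

INTERFACE

Orientations are given as a unit quaternion [x, y, z, w].
In Python, from bench import manip, viewer, job gives the robot as it stands. The module is installed in compiled form; this text tells all that it offers.
- The arm moves only by the shell command python3 -m jog 'ROWS'. ROWS is JSON, one flat list of numbers, 5 for each row, row after row: the shift along the tool's x, y, z in mm, then the turn about the tool's z in rad, then the opening, from 0 (shut) to 1 (fully open). In form: [tx, ty, tz, roll, jaw, tx, ty, tz, roll, jaw, ...]. A call has 1 to 12 rows; each row shifts and turns the pose as measured when the row begins, along the tool's axes as they then stand; what a row does not reach is not made up. A row lasts 1/10 s, in which the tool goes at most 50 mm and 8.59 degrees, less where a joint would pass 70% of its speed; a pose out of reach is approached as far as the arm can. A call with a gripper value outside its range is refused whole. The fingers move at their own pace and stop on an object; the grip force is fixed at half the most. Time passes only in rows, so rows that do not move let the fingers close. It gives the time, the measured TCP pose, the force and the opening at its end, in the units of the state.
- manip.sense(): the state, without advancing time (a new reading comes with each control period).
- viewer.get_image(name): name is "side" or "top"; returns the picture (384x512x3 uint8, red, green, blue); there is no depth.
- viewer.get_calibration(name): a dict with "fx", "fy", "cx", "cy" (pixels), "camera_from_world" (4x4, takes a point from world to camera coordinates). Camera axes: x right, y down, z forward; pixel columns grow to the right and rows downward; lengths in m; the calibration is good to about 2 mm. A picture is of the moment at which its call begins. get_calibration takes no time and is no camera call.
- job.finish_job(): hands the job in, once; it reports no verdict.
The state is a dict: "clock": time; "qpos": joint angles; "dq": joint speeds; "joint_torque": joint torques, N m; "position": TCP position; "tool_rot": TCP orientation; "contact_force": force on the tool from outside, world axes, zero at the start; "moment": the same for the moment, N m; "opening": opening from 0.0 (shut) to 1.0 (fully open).
Only numpy, scipy, OpenCV 4.12 (cv2) and the standard library are available. Lean on these libraries where they do the work, as an engineer would, in place of code of your own. Each camera call takes 0.05 s, during which the arm holds its last target.

TASK

Fit the weighing pan on the kitchen scale: set its hub on the square spindle and turn it gently, feeling for the spot where it drops fully home, without forcing the spindle down or round. Then weigh out the chocolate from the chopping board: put the big piece in the pan and add small squares until the needle stands in the green band. Leave the squares that are not needed on the board and leave the mug, the sauce bottle and the tin where they are.

Things in the scene. Friction and masses are not known exactly. Their poses are not given: they have to be found in the camera images.
- scale: Fixed mechanical kitchen scale, sage green, 142 mm wide, 83 mm high at the front, sloping round dial at its front (-x). Origin: on the counter under the spindle's axis; x from dial to back, z up. Housing from x -160 to +59 mm. Delicate: it takes at most 25 N between pan and scale, be it by pressing or by twisting on after the square has engaged.
- scale_plate (a point): Fixed point on the spindle's axis, 88 mm above scale's origin: the top of the sprung round plate (100 mm across) while nothing is on it. Plate and spindle sink together, 1.5 mm per newton (1.4 mm under the empty pan), and are hard on their stop after 4.8 mm (about 3 N). The pan home: its origin lies here, less the sinking.
- scale_spindle (a point): Fixed point on the axis, 12 mm over scale_plate: the flat top of the steel spindle, 15 x 15 mm square, with a pointed round pilot (13 mm wide at its root, 8 mm high) on top. The square's angle about z is NOT given here; it may stand anywhere, never in line with the housing; it repeats every 90 degrees. It is stiff (slips above 0.35 N m).
- pan: Loose round aluminium weighing pan, 90 g, 150 mm across, rim 24 mm high, floor 3.5 mm thick and flat out to 56 mm from the centre. Origin: centre of its underside. A square hub, 34 x 34 mm, rises in its middle to 36 mm above the origin; its flat sides face along the pan's x and y: grip it there.
- pan_socket (a point): Mouth of the socket under the pan's hub, at the pan's origin: a square hole 18 x 18 mm, sides along the pan's x and y, 30 mm deep. It drops over the spindle (1.5 mm play a side) only when both squares line up within about 12 degrees; else the pan stays 12 mm high on the square's corners, the pilot inside the socket keeping it centred within 2.5 mm.
- needle (a joint): Red needle of the dial, rad, clockwise with load, 1.5 rad per 100 g: 0 with nothing on the scale, 1.35 with the empty pan home (zero mark, long tick at 10 o'clock; long ticks every 50 g). The green band at 12 o'clock runs from 2.25 to 2.55 (60 to 80 g of chocolate). It shakes for about half a second after a change.
- board: Fixed light wooden chopping board with a stub handle on its -x end, board 150 x 128 x 14 mm (x, y, z). Origin: centre of its underside.
- choc_big: Big piece of dark chocolate, 36 x 44 x 22 mm (x, y, z), origin at the centre of its underside, on the board. Weighs between 32 and 55 g, not told by its looks.
- choc_1: Small square of dark chocolate, 28 x 26 x 15 mm (x, y, z), origin at the centre of its underside, on the board. Weighs 14 to 18 g.
- choc_2: Small square of dark chocolate, 28 x 26 x 15 mm (x, y, z), origin at the centre of its underside, on the board. Weighs 14 to 18 g.
- choc_3: Small square of dark chocolate, 28 x 26 x 15 mm (x, y, z), origin at the centre of its underside, on the board. Weighs 14 to 18 g.
- mug: Bystander: white mug with dots, 78 x 114 x 93 mm; origin near the centre of its underside.
- sauce_bottle: Bystander: brown sauce bottle with a yellow cap, 63 mm across, 154 mm high; origin at the centre of its underside.
- tuna_tin: Bystander: flat food tin, 86 mm across, 40 mm high; origin at the centre of its underside.
Not all that is in view belongs to the job. Several things have the shape of the pan; the one meant has the colours described above. What is shaped like the choc_big but red is not meant.

How it is judged:
On the way, in this order (a step that is already met when the one before it is completed fails the run):
1. the pan is fully home on the spindle, let go, level (z of pan in the frame of scale below 0.0895 m and horizontal distance between pan and scale below 0.006 m and angle between pan's own z axis and vertical below 0.06 rad and contact force between the fingers and pan below 0.05 N), for 0.2 s.
2. the big piece lies in the pan, let go, with the needle still short of the green band (z of pan in the frame of scale below 0.0895 m and horizontal distance between pan and scale below 0.006 m and angle between pan's own z axis and vertical below 0.06 rad and horizontal distance between choc_big and pan below 0.07 m and z of choc_big in the frame of pan between -0.002 and 0.04 m and contact force between the fingers and choc_big below 0.05 N and value of joint needle below 2.25 rad), for 0.2 s.
At the end, for the whole second after the job is handed in: Pan home on the spindle (underside on the plate, within 6 mm of the axis, tilt under 0.06 rad) and let go; the big piece and the squares needed at rest in it, the needle in the green band (2.25 to 2.55 rad, 0.015 over either side); every other square on the board (all of step 1 and value of joint needle between 2.235 and 2.565 rad and horizontal distance between choc_big and pan below 0.07 m and z of choc_big in the frame of pan between -0.002 and 0.04 m and ((horizontal distance between choc_1 and pan below 0.07 m and z of choc_1 in the frame of pan between -0.002 and 0.04 m) or (x of choc_1 in the frame of board between -0.08 and 0.08 m and y of choc_1 in the frame of board between -0.069 and 0.069 m and z of choc_1 in the frame of board between 0.008 and 0.025 m)) and ((horizontal distance between choc_2 and pan below 0.07 m and z of choc_2 in the frame of pan between -0.002 and 0.04 m) or (x of choc_2 in the frame of board between -0.08 and 0.08 m and y of choc_2 in the frame of board between -0.069 and 0.069 m and z of choc_2 in the frame of board between 0.008 and 0.025 m)) and ((horizontal distance between choc_3 and pan below 0.07 m and z of choc_3 in the frame of pan between -0.002 and 0.04 m) or (x of choc_3 in the frame of board between -0.08 and 0.08 m and y of choc_3 in the frame of board between -0.069 and 0.069 m and z of choc_3 in the frame of board between 0.008 and 0.025 m)) and linear speed of each of choc_big, choc_1, choc_2, choc_3 below 0.02 m/s); the robot touches nothing.
It fails at once if the scale is overloaded: more than 25 N between pan and scale (contact force between pan and scale above 25 N).
It fails at once if the mug is moved more than 15 mm (distance of mug from where it was at the start of the episode above 0.015 m).
It fails at once if the sauce bottle is moved more than 15 mm (distance of sauce_bottle from where it was at the start of the episode above 0.015 m).
It fails at once if the tin is moved more than 15 mm (distance of tuna_tin from where it was at the start of the episode above 0.015 m).
It also fails if it takes over 72 s, if anything falls off the work surface, if the arm or the gripper's body presses on something with over 40 N, if the wrist force passes 120 N, or if a joint passes its speed limit or range.

## Working session

There is one attempt and no reset: what is moved stays moved. The work goes in short steps, Python scripts to look and compute and a shell command to move; the robot and the scene stay as the last step left them, time stands still between calls to the robot, and variables do not carry over. Pictures are saved under pics/ and viewed, and the job is handed in when it is done.

```bash
mkdir -p pics; cat > h.py <<'E'
import numpy as np, cv2
from bench import manip, viewer, job
def snap(name,fn):
    im=viewer.get_image(name); cv2.imwrite('pics/'+fn,im[:,:,::-1]); return im
def ray(name,u,v):
    c=viewer.get_calibration(name); T=np.array(c['camera_from_world']); R=T[:3,:3]; o=-R.T@T[:3,3]
    d=R.T@np.array([(u-c['cx'])/c['fx'],(v-c['cy'])/c['fy'],1]); return o,d
def onz(name,u,v,z):
    o,d=ray(name,u,v); return o+d*(z-o[2])/d[2]
def proj(name,p):
    c=viewer.get_calibration(name); T=np.array(c['camera_from_world']); q=T[:3,:3]@np.array(p)+T[:3,3]
    return np.array([c['fx']*q[0]/q[2]+c['cx'],c['fy']*q[1]/q[2]+c['cy']])
def crop(fn,out,x0,y0,x1,y1,k):
    im=cv2.imread('pics/'+fn)[y0:y1,x0:x1]; cv2.imwrite('pics/'+out,cv2.resize(im,None,fx=k,fy=k,interpolation=cv2.INTER_CUBIC))
E
python3 - <<'E'
from h import *
snap('top','t0.png');snap('side','s0.png')
for n in('top','side'):
    c=viewer.get_calibration(n);o,d=ray(n,c['cx'],c['cy']);print(n,c['fx'],c['cx'],c['cy'],o.round(3),d.round(3))
s=manip.sense();print(s)
E
```

```text
top 356.712051288639 253.923795424838 190.20795366846644 [ 0.324 -0.173  0.98 ] [ 0.214 -0.003 -0.977]
side 460.29352304813375 246.55043264605916 196.5820707590072 [-0.311 -0.012  1.144] [ 0.605 -0.108 -0.789]
{'clock': 0.1, 'qpos': array([-1.37911396,  0.47772029,  0.02233082,  1.55631595, -0.01151439,
        1.10929199, -0.08311347]), 'dq': array([ 0.00058304, -0.00029803, -0.00056484, -0.00131508, -0.00033639,
       -0.00036719, -0.00169273]), 'joint_torque': array([ 3.85512103e-03, -5.97764397e+01,  1.61333978e+00, -2.81952721e+01,
        1.27859481e-02,  4.97173503e-03, -1.46029475e-05]), 'position': array([0.19920931, 0.64451872, 0.30303616]), 'tool_rot': array([ 1.49325038e-01,  9.88787837e-01, -8.00756792e-04, -7.13090648e-05]), 'contact_force': array([ 0.73530567, -0.14567927,  0.3628776 ]), 'moment': array([-0.0593472,  0.0187476, -0.0358734]), 'opening': 1.0000420536331334}
```

View pics/t0.png

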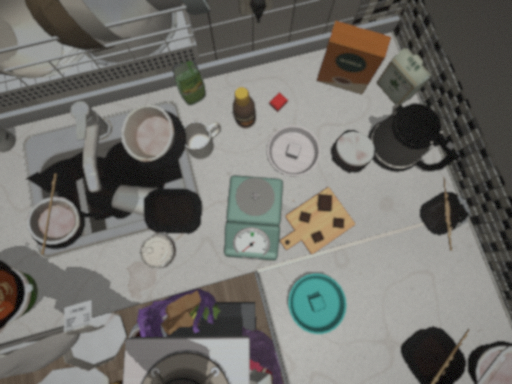

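View pics/s0.png

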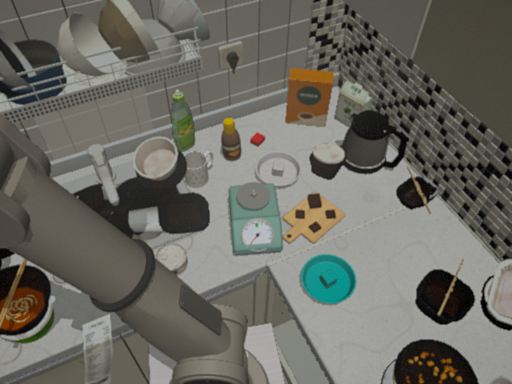

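The top view shows these candidates for the pan: aluminium dish with a square hub at (293,151), teal dish at (316,302), and lesser round things at (157,250) and (353,150). For the big piece: dark piece at (325,202) on the board, red block at (279,101). I choose the aluminium dish and the dark piece. Next I check both in a close crop.

```bash
python3 - <<'E'
from h import *
crop('t0.png','t0c.png',215,80,365,270,3.1)
crop('s0.png','s0c.png',215,110,365,260,4)
E
```

```text
(no output)
```

View pics/t0c.png

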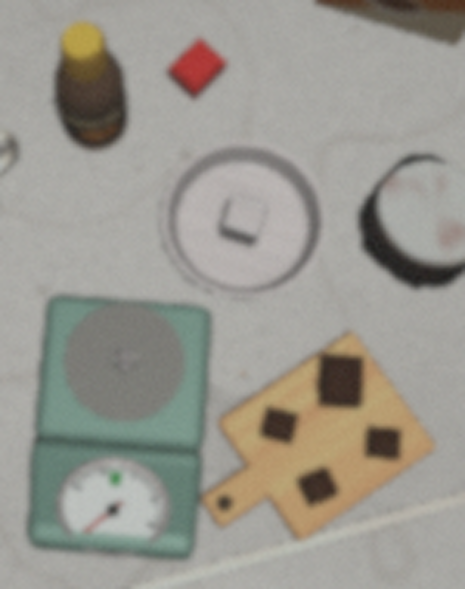

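View pics/s0c.png

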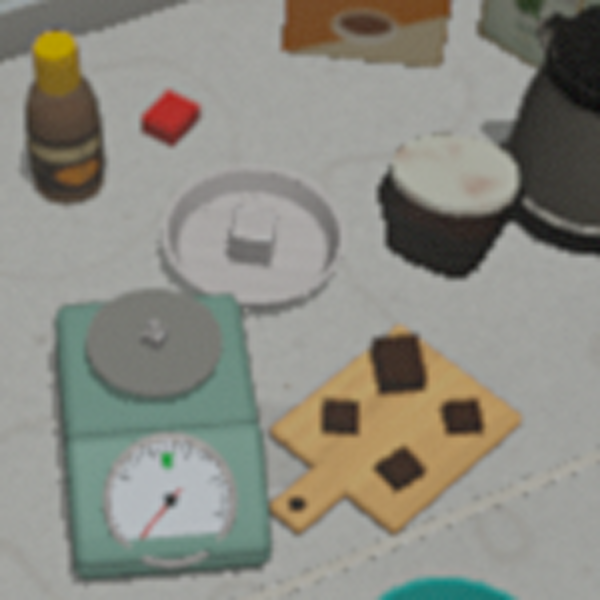

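The crops show the aluminium pan with its hub at about top (294,149), and the dark big piece at about top (325,202). The red block is separate. The needle is at rest. Now I measure.

```bash
python3 - <<'E'
from h import *
for n,fn in(('top','t0.png'),('side','s0.png')):
    im=cv2.imread('pics/'+fn); hsv=cv2.cvtColor(im,cv2.COLOR_BGR2HSV)
    x0,y0,x1,y1=(282,185,358,255) if n=='top' else (283,190,348,245)
    g=cv2.GaussianBlur(im,(3,3),0).max(2)
    m=np.zeros(g.shape,np.uint8); m[y0:y1,x0:x1]=(g[y0:y1,x0:x1]<105)*255
    cs,_=cv2.findContours(m,cv2.RETR_EXTERNAL,cv2.CHAIN_APPROX_NONE)
    for c in cs:
        if cv2.contourArea(c)<20: continue
        M=cv2.moments(c);u,v=M['m10']/M['m00'],M['m01']/M['m00']
        zt=.014+(.022 if cv2.contourArea(c)>150 else .015)
        pts=np.array([onz(n,p[0][0],p[0][1],zt)[:2] for p in c],np.float32)
        print(n,'dark',round(u,1),round(v,1),cv2.contourArea(c),onz(n,u,v,zt).round(4)[:2],cv2.minAreaRect(pts*1000))
    # scale plate : grey low saturation inside green
    h=hsv
    m=((hsv[...,0]>60)&(hsv[...,0]<95)&(hsv[...,1]>50)&(hsv[...,2]>60)).astype(np.uint8)*255
    m[:, :215]=0;m[:,300:]=0;m[:165]=0;m[270:]=0
    cs,_=cv2.findContours(m,cv2.RETR_EXTERNAL,cv2.CHAIN_APPROX_NONE)
    c=max(cs,key=cv2.contourArea); print('scale',cv2.boundingRect(c),cv2.minAreaRect(c))
crop('t0.png','tp.png',262,120,325,180,10)
crop('s0.png','sp.png',250,145,305,195,11)
crop('t0.png','ts.png',230,170,288,225,10)
crop('s0.png','ss.png',230,178,280,218,12)
E
```

```text
top dark 317.0 236.4 68.5 [ 0.4048 -0.3418] ((404.66046142578125, -341.8531188964844), (23.304439544677734, 25.293500900268555), 24.274463653564453)
top dark 337.9 222.4 69.0 [ 0.4415 -0.3997] ((441.47637939453125, -399.43182373046875), (26.648527145385742, 22.8739013671875), 78.07394409179688)
top dark 304.5 216.7 64.5 [ 0.4578 -0.3107] ((457.693359375, -310.63153076171875), (25.18587875366211, 23.111408233642578), 75.2360610961914)
top dark 324.2 202.4 179.5 [ 0.495  -0.3643] ((494.79376220703125, -365.0993347167969), (35.046104431152344, 41.8342170715332), 87.30339050292969)
scale (226, 220, 23, 29) ((232.3461151123047, 231.23074340820312), (16.36365509033203, 33.83671188354492), 33.6900634765625)
side dark 314.5 226.8 58.5 [ 0.3993 -0.3401] ((399.575439453125, -340.8117980957031), (25.334510803222656, 28.27496910095215), 25.755495071411133)
side dark 330.2 213.6 52.5 [ 0.4367 -0.3988] ((437.2584228515625, -399.1414794921875), (26.358396530151367, 25.757776260375977), 79.57263946533203)
side dark 299.4 213.8 45.0 [ 0.4529 -0.3084] ((453.4742431640625, -308.9281311035156), (20.935314178466797, 26.392292022705078), 75.9041519165039)
side dark 314.0 200.5 138.0 [ 0.4931 -0.3647] ((493.51837158203125, -364.6368408203125), (36.251338958740234, 49.96158981323242), 79.56755065917969)
scale (230, 184, 52, 70) ((255.33779907226562, 218.47299194335938), (67.50433349609375, 48.365478515625), 85.42607879638672)
```

View pics/tp.png

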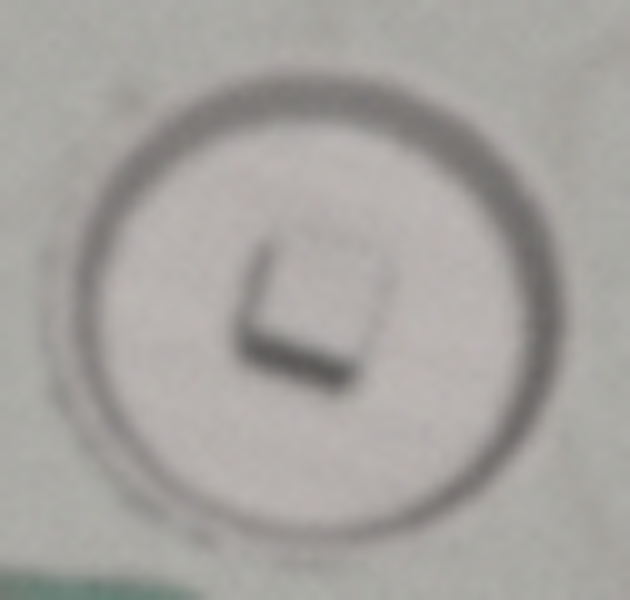

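View pics/sp.png

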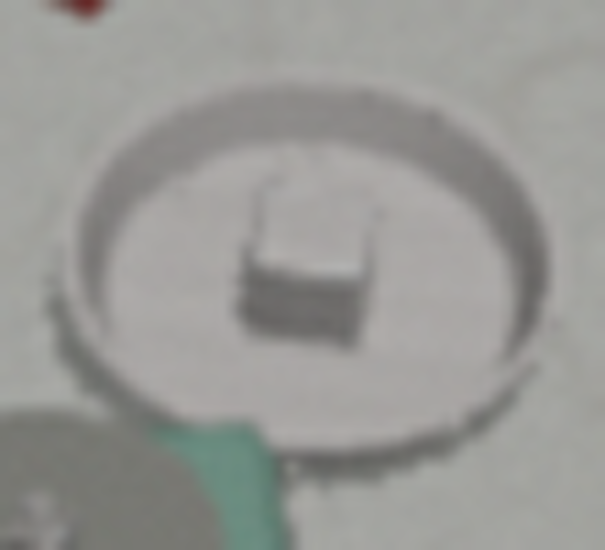

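View pics/ts.png

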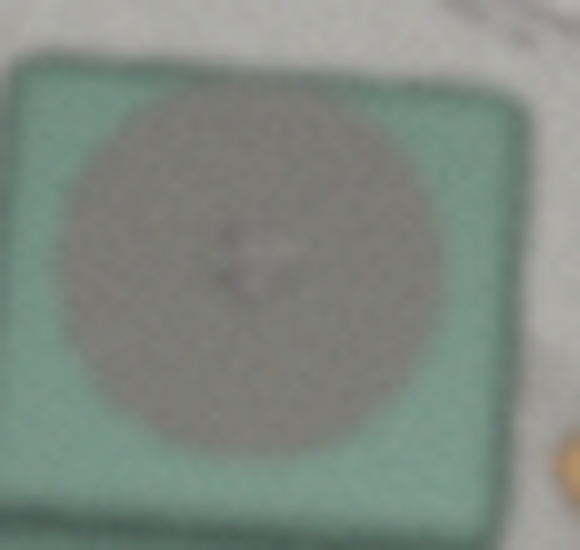

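View pics/ss.png

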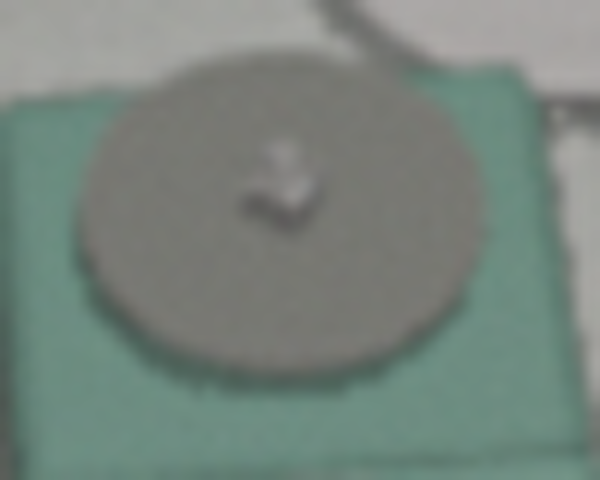

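Pan crops: hub front top edge at about (255,330)–(358,358) in the top crop and (253,263)–(366,275) in the side crop. The round plate is centred at about top (254.7,196.4) and side (253.0,195.2). The spindle shows corner edges that are not in line with the housing.

```bash
python3 - <<'E'
from h import *
def P(n,X,Y,k,x0,y0,z): return onz(n,(X+.5)/k-.5+x0,(Y+.5)/k-.5+y0,z)[:2]*1000
T=lambda X,Y,z:P('top',X,Y,10,262,120,z)
S=lambda X,Y,z:P('side',X,Y,11,250,145,z)
print('plate',P('top',252,269,10,230,170,.088),P('side',282,212,12,230,178,.088))
print('plate w',np.linalg.norm(P('top',62,269,10,230,170,.088)-P('top',442,269,10,230,170,.088)))
print('pilot tip top',P('side',278,145,12,230,178,.108))
print('floor ellipse c top',T((95+530)/2,(120+528)/2,.0035),' rim',T((75+565)/2,(70+545)/2,.024))
print('floor c side', S(302,292,.0035),'rim',S((75+548)/2,(80+450)/2,.024))
print('hub top T',[T(*p,.036).round(1) for p in((275,225),(395,262),(358,358),(255,330))])
print('hub base T',[T(*p,.0035).round(1) for p in((240,352),(345,390))])
print('hub top S',[S(*p,.036).round(1) for p in((265,180),(378,205),(366,275),(253,263))])
print('hub base S',[S(*p,.0035).round(1) for p in((240,325),(358,347))])
# scale front edge corners
for n,pts in(('top',((52,298),(210,310))),):
    a,b=[P(n,*p,3.1,215,80,.083) for p in pts]; print('scale back edge',a,b)
from scipy.spatial.transform import Rotation as R
print(R.from_quat(manip.sense()['tool_rot']).as_matrix().round(3))
E
```

```text
plate [ 502.51811844 -177.42518363] [ 501.72166225 -176.40365342]
plate w 96.86676769041745
pilot tip top [ 506.65151036 -176.19347549]
floor ellipse c top [ 648.69526418 -288.20638168]  rim [ 646.71801378 -288.05037521]
floor c side [ 651.31076545 -285.79253588] rim [ 643.80594808 -285.93392478]
hub top T [array([ 666.9, -274.8]), array([ 655.8, -307.9]), array([ 627.9, -296.6]), array([ 636.3, -268.4])]
hub base T [array([ 640.5, -267.2]), array([ 628.9, -296.9])]
hub top S [array([ 668.7, -276.9]), array([ 653. , -307.4]), array([ 626.9, -297.7]), array([ 637.4, -266.4])]
hub base S [array([ 642. , -264.8]), array([ 627.2, -297.4])]
scale back edge [ 558.72381763 -117.43117943] [ 547.25018975 -249.48206492]
[[-0.955  0.295 -0.   ]
 [ 0.295  0.955 -0.002]
 [-0.    -0.002 -1.   ]]
```

Hub centre agrees in both views at (0.647,-0.287), with pan yaw about -20°. Spindle axis is at about (0.502,-0.177), and the plate measures about 97 mm against the 100 mm stated. Before travelling I check the tap's and the bottle's positions on the path.

```bash
cat >> h.py <<'E'
def tri(a,b):
    o1,d1=ray('top',*a);o2,d2=ray('side',*b)
    t=np.linalg.lstsq(np.c_[d1,-d2],o2-o1,rcond=None)[0]
    return ((o1+t[0]*d1+o2+t[1]*d2)/2).round(3),np.linalg.norm(o1+t[0]*d1-o2-t[1]*d2).round(4)
from scipy.spatial.transform import Rotation as Rn
def go(x,y,z,yaxis=None):
    s=manip.sense();R=Rn.from_quat(s['tool_rot']).as_matrix()
    print('clock',round(s['clock'],2),'pos',s['position'].round(4),'F',s['contact_force'].round(1),'M',s['moment'].round(2),'open',round(s['opening'],3),'yang',np.degrees(np.arctan2(R[1,1],R[0,1])).round(1),'q',s['qpos'].round(2))
    if x is not None:
        print('tool shift mm',(R.T@(np.array([x,y,z])-s['position'])*1000).round(1))
    if yaxis is not None:
        a=np.degrees(np.arctan2(R[1,1],R[0,1])); d=(yaxis-a+90)%180-90; print('roll (tool z) rad',-np.radians(d).round(4))
E
python3 - <<'E'
from h import *
print('tap',tri((97,108),(97,150)),tri((92,185),(112,197)))
print('bottle',tri((242,93),(229,125)))
print('pot',tri((146,130),(158,155)))
go(.647,-.287,.30,-20)
E
```

```text
tap (array([0.757, 0.261, 0.089]), np.float64(0.0299)) (array([0.523, 0.215, 0.143]), np.float64(0.0016))
bottle (array([ 0.772, -0.148,  0.121]), np.float64(0.0029))
pot (array([0.658, 0.085, 0.149]), np.float64(0.0105))
clock 0.1 pos [0.1992 0.6445 0.303 ] F [ 0.7 -0.1  0.4] M [-0.06  0.02 -0.04] open 1.0 yang 72.8 q [-1.38  0.48  0.02  1.56 -0.01  1.11 -0.08]
tool shift mm [-702.9 -757.7    4.3]
roll (tool z) rad -1.5215
```

```bash
python3 -m jog '[-34,-36,-2,0,1,-34,-36,-2,0,1,-34,-36,-2,0,1,-34,-36,0,0,1,-34,-36,0,0,1,-34,-36,0,0,1,-34,-36,0,0,1,-34,-36,0,0,1,-34,-36,0,0,1,-34,-36,0,0,1]'; python3 - <<'E'
from h import *
go(.647,-.287,.30,-20)
E
```

```text
clock: 1.1
position: [0.4157, 0.199, 0.3048]
tool_rot: [0.142, 0.99, -0.002, -0.003]
contact_force: [1.1, 0.2, 0.2]
opening: 0.999
clock 1.1 pos [0.4157 0.199  0.3048] F [1.1 0.2 0.2] M [ 0.05 -0.08  0.03] open 0.999 yang 73.6 q [-0.81  0.12  0.25  2.06 -0.03  0.98  0.74]
tool shift mm [-359.  -401.     5.1]
roll (tool z) rad -1.5077
```

```bash
python3 -m jog '[-33,-37,0,0,1,-33,-37,0,0,1,-33,-37,0,0,1,-33,-37,0,0,1,-33,-37,0,0,1,-33,-37,0,0,1,-33,-37,0,0,1,-33,-37,0,0,1,-33,-37,0,0,1,-33,-37,0,0,1]'; python3 -m jog '[0,0,0,0.148,1,0,0,0,0.148,1,0,0,0,0.148,1,0,0,0,0.148,1,0,0,0,0.148,1,0,0,0,0.148,1,0,0,0,0.148,1,0,0,0,0.148,1,0,0,0,0.148,1,0,0,0,0.148,1,0,0,0,0.148,1]'; python3 - <<'E'
from h import *
go(.647,-.287,.15,-20)
E
```

```text
clock: 2.1
position: [0.626, -0.2542, 0.3031]
tool_rot: [0.141, 0.99, -0.001, -0.004]
contact_force: [0.4, -0.2, -0.9]
opening: 0.997
clock: 3.2
position: [0.6231, -0.2646, 0.2964]
tool_rot: [0.824, 0.567, -0.008, -0.004]
contact_force: [0.3, -1.0, -0.3]
opening: 1.002
clock 3.2 pos [ 0.6231 -0.2646  0.2964] F [ 0.3 -1.  -0.3] M [ 0.02 -0.02 -0.02] open 1.002 yang -20.9 q [-0.27  0.65  0.9   1.59 -0.52  1.18  0.38]
tool shift mm [-11.1  32.5 146.1]
roll (tool z) rad -0.0164
```

```bash
python3 -m jog '[-11,32,20,0,1,0,0,45,0,1,0,0,45,0,1,0,0,30,0,1,0,0,0,0,1]'; python3 - <<'E'
from h import *
go(.647,-.287,.08,-20)
snap('side','s1.png');crop('s1.png','s1c.png',230,100,330,200,6)
snap('top','t1.png');crop('t1.png','t1c.png',240,90,350,190,5)
E
```

```text
clock: 3.7
position: [0.6488, -0.2852, 0.1501]
tool_rot: [0.824, 0.566, -0.008, -0.004]
contact_force: [-0.2, 0.4, -0.7]
opening: 0.996
clock 3.7 pos [ 0.6488 -0.2852  0.1501] F [-0.2  0.4 -0.7] M [0.03 0.05 0.06] open 0.996 yang -21.0 q [-0.16  0.84  0.77  1.61 -0.65  0.99  0.46]
tool shift mm [-1.8  0.1 70.1]
roll (tool z) rad -0.0176
```

View pics/s1c.png

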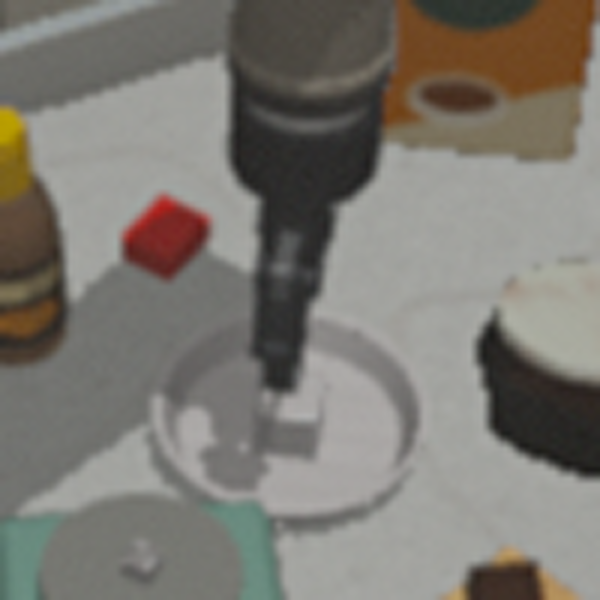

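View pics/t1c.png

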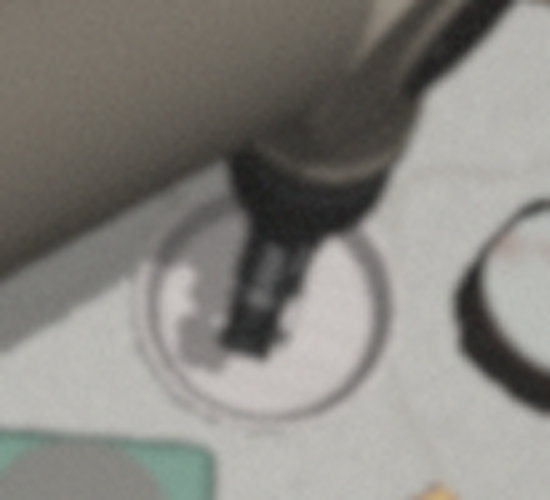

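The gripper stands above the hub with the jaws astride it, and the near finger is at about side (276,163). I go down and close.

```bash
python3 -m jog '[-2,0,30,-0.017,1,0,0,25,0,1,0,0,15,0,1,0,0,0,0,1]'; python3 - <<'E'
from h import *
go(.647,-.287,.08,-20)
snap('side','s2.png');crop('s2.png','s2c.png',230,100,330,200,6)
E
```

```text
clock: 4.2
position: [0.6548, -0.2922, 0.0938]
tool_rot: [0.819, 0.574, -0.002, 0.006]
contact_force: [0.2, 0.1, 1.0]
opening: 0.994
clock 4.2 pos [ 0.6548 -0.2922  0.0938] F [0.2 0.1 1. ] M [ 0.02  0.04 -0.04] open 0.994 yang -19.9 q [-0.12  0.9   0.72  1.62 -0.71  0.89  0.52]
tool shift mm [ 2.4 -9.2 13.8]
roll (tool z) rad 0.0012
```

View pics/s2c.png

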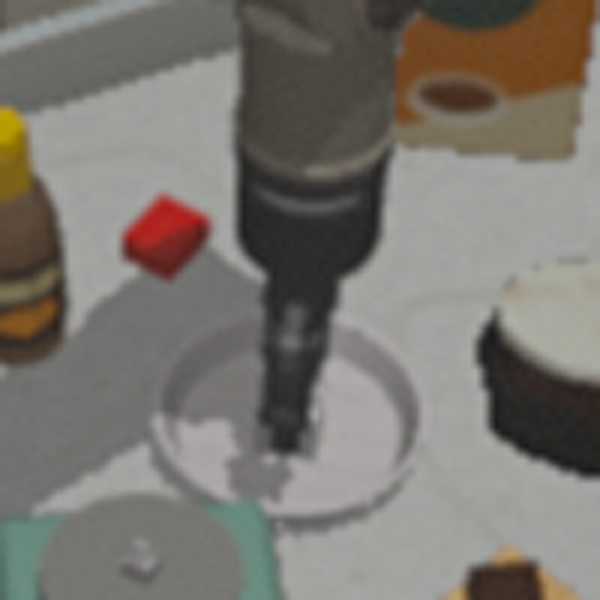

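The fingers straddle the hub, but the tool has drifted 9 mm along its y. I correct that, lower and close.

```bash
python3 -m jog '[2,-9,4,0,1,0,0,9,0,1,0,0,0,0,1]'; python3 - <<'E'
from h import *
go(.647,-.287,.08,-20)
E
```

```text
clock: 4.55
position: [0.649, -0.2885, 0.0858]
tool_rot: [0.819, 0.574, -0.0, 0.009]
contact_force: [-1.1, -0.1, 0.3]
opening: 1.002
clock 4.55 pos [ 0.649  -0.2885  0.0858] F [-1.1 -0.1  0.3] M [ 0.1  -0.03  0.01] open 1.002 yang -19.9 q [-0.12  0.9   0.71  1.64 -0.72  0.86  0.53]
tool shift mm [ 0.8 -2.4  5.7]
roll (tool z) rad 0.0015
```

```bash
python3 -m jog '[1,-2,6,0,1,0,0,0,0,0.6,0,0,0,0,0.3,0,0,0,0,0.3,0,0,0,0,0.3,0,0,0,0,0.3,0,0,0,0,0.3]'; python3 - <<'E'
from h import *
go(.647,-.287,.08,-20)
E
```

```text
clock: 5.25
position: [0.6482, -0.2873, 0.0807]
tool_rot: [0.819, 0.574, 0.0, 0.01]
contact_force: [0.6, -0.0, -1.0]
opening: 0.392
clock 5.25 pos [ 0.6482 -0.2873  0.0807] F [ 0.6 -0.  -1. ] M [ 0.07  0.03 -0.03] open 0.392 yang -19.9 q [-0.12  0.9   0.7   1.65 -0.72  0.85  0.53]
tool shift mm [-0.1 -1.2  0.7]
roll (tool z) rad 0.0019
```

```bash
python3 -m jog '[0,0,-20,0,0,0,0,-40,0,0,0,0,-45,0,0,0,0,-40,0,0,0,0,0,0,0]'; python3 - <<'E'
from h import *
go(.502,-.177,.22,-20)
snap('side','s3.png');crop('s3.png','s3c.png',200,60,330,200,5)
E
```

```text
clock: 5.75
position: [0.6453, -0.2856, 0.2342]
tool_rot: [0.819, 0.573, -0.001, 0.009]
contact_force: [0.7, -0.2, -0.8]
opening: 0.39
clock 5.75 pos [ 0.6453 -0.2856  0.2342] F [ 0.7 -0.2 -0.8] M [-0.03  0.03  0.05] open 0.39 yang -20.0 q [-0.2   0.73  0.84  1.59 -0.59  1.08  0.44]
tool shift mm [  53.1 -172.    11.2]
roll (tool z) rad -0.0001
```

View pics/s3c.png

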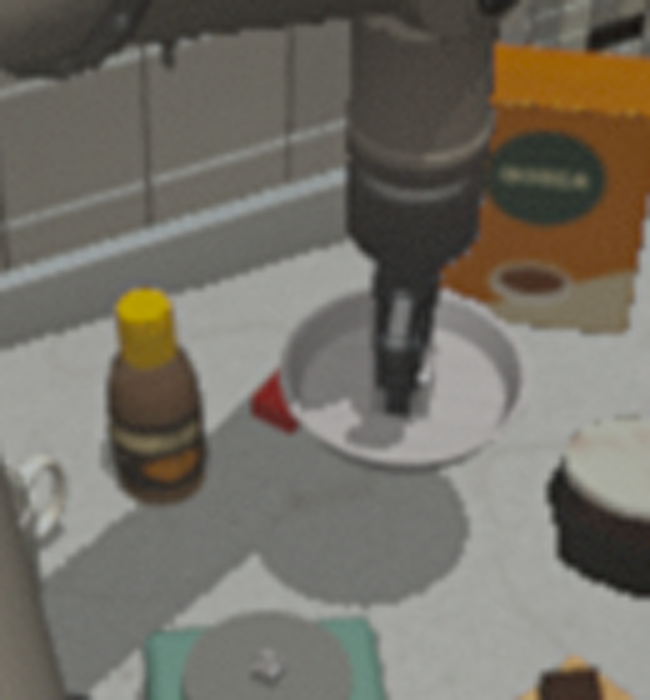

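The pan hangs level in the grip, with its rim spanning about side (257–304, 118–152). I check its centring, and use the spindle's visible corners in the first side crop for a rough angle.

```bash
python3 - <<'E'
from h import *
import itertools
def P(n,X,Y,k,x0,y0,z): return onz(n,(X+.5)/k-.5+x0,(Y+.5)/k-.5+y0,z)[:2]*1000
l,f,r=[P('side',*p,12,230,178,.092) for p in((243,205),(291,228),(320,190))]
for a,b in((l,f),(f,r)):
    d=b-a;print(d.round(1),np.linalg.norm(d).round(1),np.degrees(np.arctan2(d[1],d[0]))%90-90)
cx=(283+522)/2/5+200
print('rim centre u meas',cx, 'pred',proj('side',[.6453,-.2856,.1775]))
crop('s1.png','ss1.png',230,178,280,200,14)
E
```

```text
[ -9.  -10.1] 13.6 -41.84006447778998
[10.2 -9.1] 13.7 -41.79494794715082
rim centre u meas 280.5 pred [280.27063663 134.11696347]
```

View pics/ss1.png

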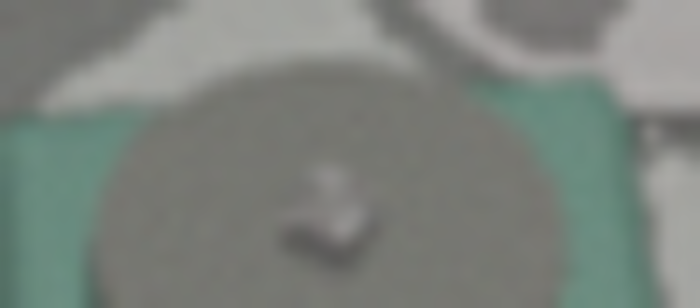

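Two spindle edges, 13.6 mm each against 15 stated, both give about -42° mod 90. The pan stands at -20°, so I move over the spindle and turn about 0.38 rad.

```bash
python3 -m jog '[14,-45,0,0,0,14,-45,0,0,0,14,-43,0,0,0,11,-38,0,0,0,0,0,0,0.13,0,0,0,0,0.13,0,0,0,0,0.12,0,0,0,0,0,0]'; python3 - <<'E'
from h import *
go(.502,-.177,.195,-42)
snap('side','s4.png');crop('s4.png','s4c.png',200,100,330,230,5)
E
```

```text
clock: 6.6
position: [0.4903, -0.17, 0.2249]
tool_rot: [0.915, 0.402, -0.003, 0.003]
contact_force: [-0.5, 0.6, -1.2]
opening: 0.389
clock 6.6 pos [ 0.4903 -0.17    0.2249] F [-0.5  0.6 -1.2] M [-0.05  0.02  0.07] open 0.389 yang -42.6 q [-0.59  0.52  1.06  2.05 -0.58  0.91  0.05]
tool shift mm [ 3.  13.3 29.9]
roll (tool z) rad -0.0096
```

View pics/s4c.png

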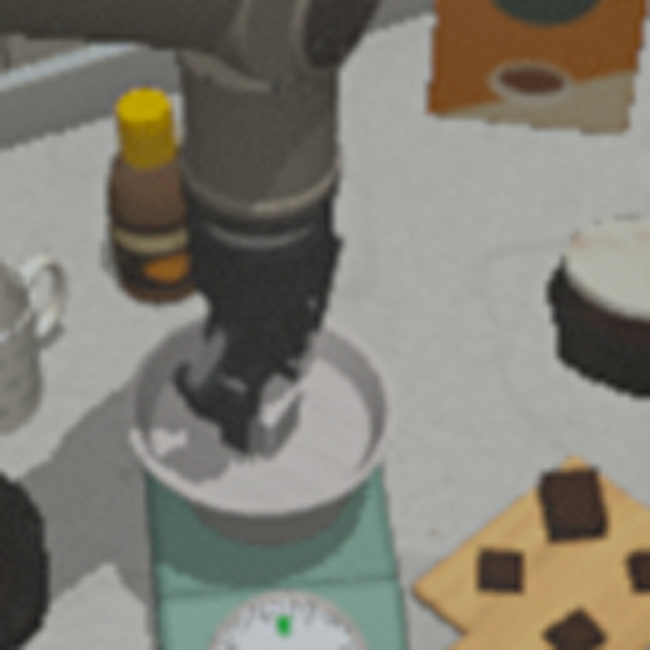

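The pan is above the scale and the tool is 13 mm off along its y. Correcting.

```bash
python3 -m jog '[3,13,10,-0.01,0,0,0,10,0,0,0,0,0,0,0]'; python3 - <<'E'
from h import *
go(.502,-.177,.195,-42)
E
```

```text
clock: 6.95
position: [0.5013, -0.1767, 0.2037]
tool_rot: [0.911, 0.412, -0.003, 0.002]
contact_force: [-0.4, -0.4, -1.4]
opening: 0.389
clock 6.95 pos [ 0.5013 -0.1767  0.2037] F [-0.4 -0.4 -1.4] M [ 0.01  0.02 -0.01] open 0.389 yang -41.3 q [-0.53  0.57  1.    2.03 -0.62  0.88  0.1 ]
tool shift mm [0.3 0.7 8.7]
roll (tool z) rad 0.0118
```

```bash
python3 -m jog '[0,0.5,9,0.01,0,0,0,0,0,0]'; python3 - <<'E'
from h import *
go(.502,-.177,.186,-42)
E
python3 -m jog '[0,0,4,0,0,0,0,3,0,0,0,0,0,0,0]'; python3 - <<'E'
from h import *
go(.502,-.177,.186,-42)
E
```

```text
clock: 7.15
position: [0.5008, -0.1771, 0.1939]
tool_rot: [0.913, 0.408, -0.003, 0.002]
contact_force: [0.5, 0.2, -1.3]
opening: 0.384
clock 7.15 pos [ 0.5008 -0.1771  0.1939] F [ 0.5  0.2 -1.3] M [-0.01  0.03  0.02] open 0.384 yang -41.9 q [-0.51  0.58  0.99  2.04 -0.64  0.87  0.11]
tool shift mm [0.9 0.8 7.9]
roll (tool z) rad 0.0017
clock: 7.45
position: [0.5004, -0.1771, 0.1865]
tool_rot: [0.913, 0.408, -0.003, 0.001]
contact_force: [-0.1, -0.1, -0.9]
opening: 0.391
clock 7.45 pos [ 0.5004 -0.1771  0.1865] F [-0.1 -0.1 -0.9] M [ 0.05  0.03 -0.01] open 0.391 yang -41.9 q [-0.5   0.59  0.98  2.05 -0.65  0.85  0.12]
tool shift mm [1.2 1.1 0.5]
roll (tool z) rad 0.0019
```

```bash
python3 -m jog '[0.6,0.8,2,0,0,0.3,0.4,2,0,0,0,0,0,0,0]'; python3 -m jog '[0.3,0.3,2,0,0,0,0,0,0,0]'; python3 -m jog '[0.3,0.3,2,0,0,0,0,0,0,0]';python3 - <<'E'
from h import *
go(.502,-.177,.176,-42)
E
```

```text
clock: 7.75
position: [0.5022, -0.1772, 0.1825]
tool_rot: [0.913, 0.408, -0.003, 0.002]
contact_force: [-0.6, 0.2, -1.8]
opening: 0.388
clock: 7.95
position: [0.5028, -0.1772, 0.1804]
tool_rot: [0.913, 0.408, -0.003, 0.002]
contact_force: [0.7, -0.4, -1.0]
opening: 0.387
clock: 8.15
position: [0.5034, -0.1773, 0.1783]
tool_rot: [0.913, 0.408, -0.003, 0.002]
contact_force: [0.2, -0.6, -1.9]
opening: 0.391
clock 8.15 pos [ 0.5034 -0.1773  0.1783] F [ 0.2 -0.6 -1.9] M [-0.01  0.03  0.01] open 0.391 yang -41.9 q [-0.49  0.6   0.96  2.05 -0.66  0.84  0.13]
tool shift mm [-0.6 -1.2  2.3]
roll (tool z) rad 0.0023
```

```bash
python3 -m jog '[-0.3,-0.6,1.5,0,0,0,0,0,0,0,0,0,0,0,0]';python3 - <<'E'
from h import *
for i in range(1): go(.502,-.177,.176,-42)
snap('side','s5.png');crop('s5.png','s5c.png',215,150,315,260,5)
E
```

```text
clock: 8.45
position: [0.5032, -0.1774, 0.1769]
tool_rot: [0.913, 0.408, -0.002, 0.002]
contact_force: [0.0, -0.2, -0.2]
opening: 0.391
clock 8.45 pos [ 0.5032 -0.1774  0.1769] F [ 0.  -0.2 -0.2] M [ 0.02 -0.13 -0.03] open 0.391 yang -41.9 q [-0.49  0.6   0.96  2.05 -0.67  0.83  0.13]
tool shift mm [-0.4 -1.2  0.9]
roll (tool z) rad 0.0023
```

View pics/s5c.png

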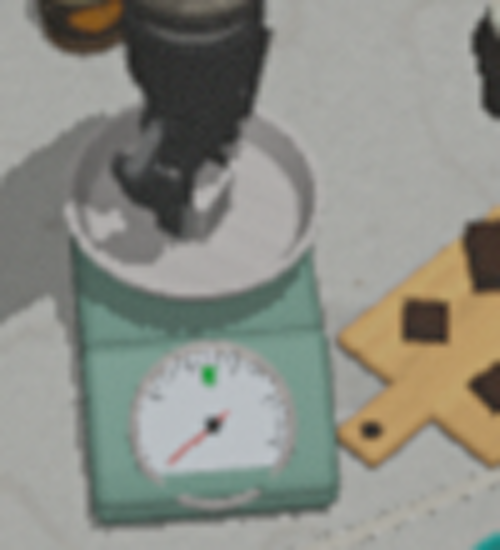

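The needle has moved only slightly, to about side (249,243), so the load is about 0.2 N. The pan is already about 4 mm below the corner height without resistance. I go on down.

```bash
python3 -m jog '[-0.2,-0.6,2,0,0,0,0,0,0,0]';python3 -m jog '[0,0,2,0,0,0,0,0,0,0,0,0,0,0,0]';python3 - <<'E'
from h import *
go(.502,-.177,.1687,-42)
snap('side','s6.png');crop('s6.png','s6c.png',215,150,315,260,5)
E
```

```text
clock: 8.7
position: [0.503, -0.1774, 0.1751]
tool_rot: [0.913, 0.408, -0.002, 0.003]
contact_force: [0.0, -1.1, 0.1]
opening: 0.389
clock: 9.0
position: [0.5029, -0.1774, 0.1728]
tool_rot: [0.913, 0.408, -0.002, 0.003]
contact_force: [0.9, -0.6, -0.7]
opening: 0.39
clock 9.0 pos [ 0.5029 -0.1774  0.1728] F [ 0.9 -0.6 -0.7] M [-0.12 -0.26 -0.  ] open 0.39 yang -41.9 q [-0.48  0.61  0.95  2.05 -0.67  0.83  0.13]
tool shift mm [-0.3 -1.   4.1]
roll (tool z) rad 0.0023
```

View pics/s6c.png

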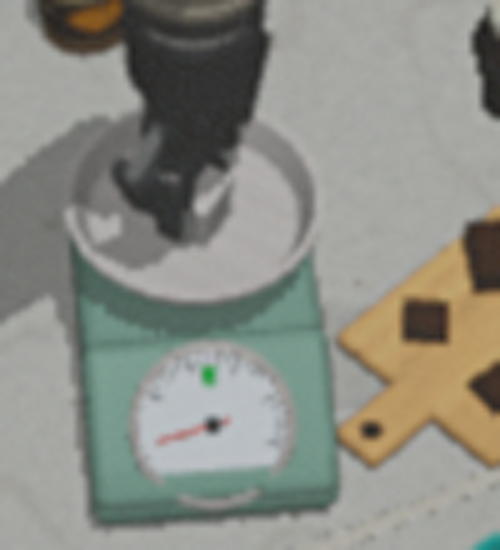

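The needle is at about 0.65 rad (tip at side (246,238)) and the pan has gone down 8 mm past the corners, so it is engaged with slight friction. I lower further with a small wiggle.

```bash
python3 -m jog '[-0.2,-0.8,1.5,0.04,0,0,0,1,-0.08,0,0,0,0,0.04,0,0,0,0,0,0]';python3 - <<'E'
from h import *
go(.502,-.177,.1687,-42)
snap('side','s7.png');crop('s7.png','s7c.png',215,150,315,260,5)
E
```

```text
clock: 9.45
position: [0.5029, -0.1772, 0.1703]
tool_rot: [0.914, 0.405, -0.001, 0.004]
contact_force: [0.8, -0.4, 0.1]
opening: 0.387
clock 9.45 pos [ 0.5029 -0.1772  0.1703] F [ 0.8 -0.4  0.1] M [-0.13 -0.28 -0.04] open 0.387 yang -42.2 q [-0.48  0.61  0.95  2.05 -0.68  0.82  0.13]
tool shift mm [-0.4 -0.8  1.6]
roll (tool z) rad -0.0033
```

View pics/s7c.png

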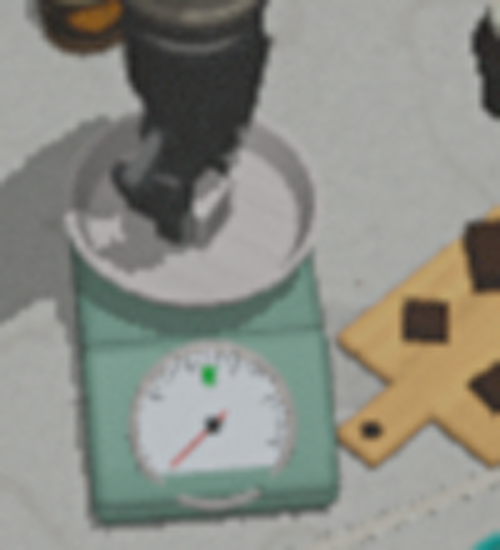

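After the wiggle the needle is back near rest (tip at side (249,243)): the pan hangs free on the square, about 1.6 mm above the plate. I lower the last of it and release.

```bash
python3 -m jog '[-0.2,-0.6,1.5,0,0,0,0,1,0,0,0,0,0,0,0]';python3 - <<'E'
from h import *
go(.502,-.177,.1687,-42)
E
python3 -m jog '[0,0,0,0,0.5,0,0,0,0,0.7,0,0,0,0,1,0,0,0,0,1,0,0,0,0,1]';python3 - <<'E'
from h import *
go(.502,-.177,.1687,-42)
snap('side','s8.png');crop('s8.png','s8c.png',215,150,315,260,5)
E
```

```text
clock: 9.8
position: [0.5028, -0.1773, 0.1679]
tool_rot: [0.914, 0.406, -0.001, 0.004]
contact_force: [1.3, 0.3, -0.4]
opening: 0.386
clock 9.8 pos [ 0.5028 -0.1773  0.1679] F [ 1.3  0.3 -0.4] M [-0.18 -0.35 -0.  ] open 0.386 yang -42.1 q [-0.48  0.61  0.94  2.06 -0.68  0.81  0.14]
tool shift mm [-0.3 -0.7 -0.8]
roll (tool z) rad -0.002
clock: 10.3
position: [0.5012, -0.1765, 0.1672]
tool_rot: [0.914, 0.406, -0.002, 0.003]
contact_force: [1.0, 0.6, -0.5]
opening: 0.999
clock 10.3 pos [ 0.5012 -0.1765  0.1672] F [ 1.   0.6 -0.5] M [-0.01 -0.02 -0.01] open 0.999 yang -42.1 q [-0.48  0.61  0.94  2.06 -0.68  0.82  0.14]
tool shift mm [ 0.1  1.  -1.4]
roll (tool z) rad -0.0021
```

View pics/s8c.png

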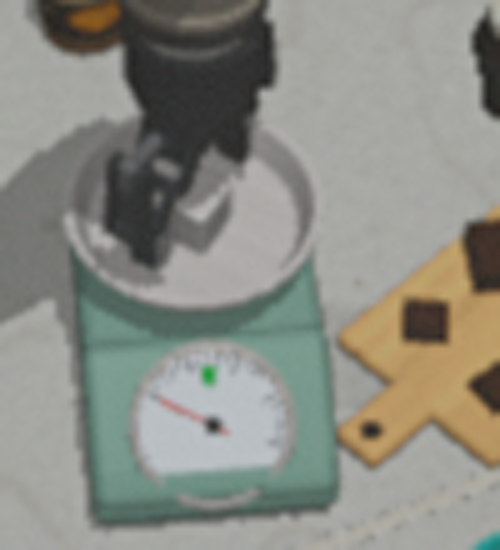

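The needle stands at 10 o'clock (tip at side (245,230)), the zero mark for an empty pan, so the pan is home. I rise straight up and look closely at the chocolate.

```bash
python3 -m jog '[0,0,-20,0,1,0,0,-40,0,1,0,0,-40,0,1,0,0,0,0,1]';python3 - <<'E'
from h import *
go(.4945,-.3645,.2,0)
crop('t0.png','tb.png',280,183,358,258,8)
snap('side','s9.png');crop('s9.png','s9b.png',283,188,350,245,9)
E
```

```text
clock: 10.75
position: [0.5005, -0.176, 0.2695]
tool_rot: [0.914, 0.405, -0.004, 0.002]
contact_force: [0.7, 0.0, 0.6]
opening: 1.002
clock 10.75 pos [ 0.5005 -0.176   0.2695] F [0.7 0.  0.6] M [-0.04 -0.08  0.06] open 1.002 yang -42.2 q [-0.62  0.49  1.12  1.98 -0.51  1.    0.01]
tool shift mm [-143.1  122.1   70.8]
roll (tool z) rad -0.7363
```

View pics/tb.png

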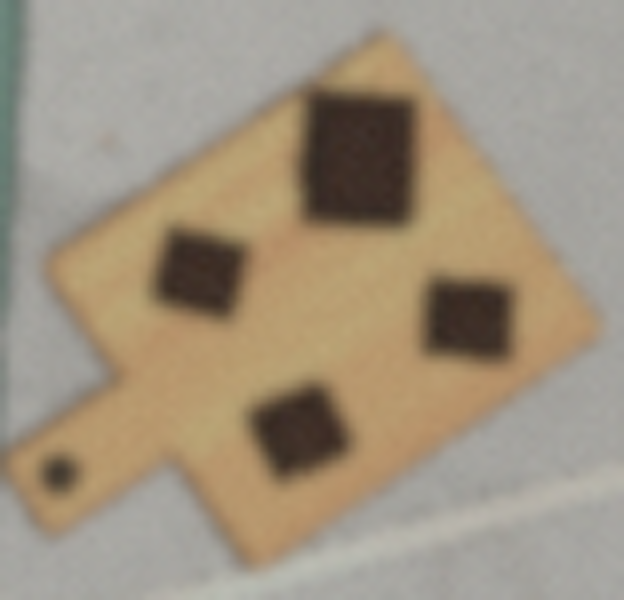

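View pics/s9b.png

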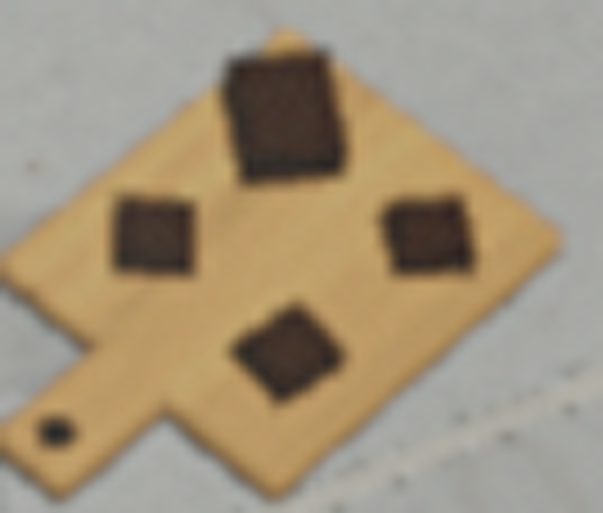

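View pics/s9.png

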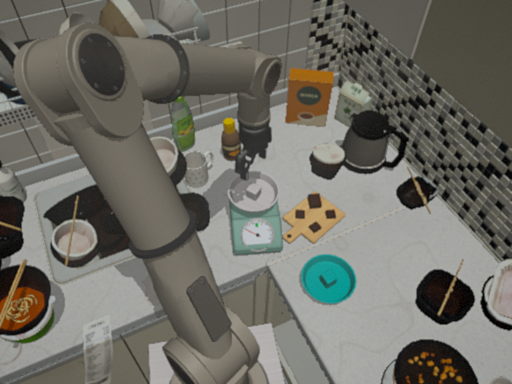

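Crops: big piece top at (305,92)–(412,210) in the 8x top crop. Squares are at left (199,270), right (469,317) and front (300,430). From their edges I compute angles.

```bash
python3 - <<'E'
from h import *
def P(n,X,Y,k,x0,y0,z): return onz(n,(X+.5)/k-.5+x0,(Y+.5)/k-.5+y0,z)[:2]*1000
D={'big':(((305,92),(415,97),(410,222),(303,218)),((225,58),(328,50),(345,172),(240,183)),.030),
'left':(((170,228),(245,240),(232,318),(152,298)),((115,197),(195,200),(195,275),(113,270)),.025),
'right':(((428,275),(515,280),(510,360),(425,353)),((382,212),(463,197),(475,268),(395,275)),.025),
'front':(((248,410),(320,383),(352,440),(285,480)),((232,350),(297,303),(345,353),(283,403)),.025)}
for k,(a,b,z) in D.items():
  for n,c in(('top',[P('top',*p,8,280,183,z) for p in a]),('side',[P('side',*p,9,283,188,z) for p in b])):
    c=np.array(c); e=[c[(i+1)%4]-c[i] for i in range(4)]
    # edges 0,2 are across (image x); edges 1,3 image y
    an=[np.degrees(np.arctan2(v[1],v[0])) for v in e]
    print(k,n,c.mean(0).round(1),'ang0/2 mod180',(an[0]%180).round(0),(an[2]%180).round(0),'1/3',(an[1]%180).round(0),(an[3]%180).round(0),'len',[np.linalg.norm(v).round(0) for v in e])
go(.4945,-.3645,.2,0)
E
```

```text
big top [ 496.7 -365.9] ang0/2 mod180 87.0 87.0 1/3 175.0 176.0 len [np.float64(37.0), np.float64(43.0), np.float64(36.0), np.float64(43.0)]
big side [ 493.  -364.9] ang0/2 mod180 85.0 87.0 1/3 170.0 170.0 len [np.float64(36.0), np.float64(52.0), np.float64(36.0), np.float64(53.0)]
left top [ 459.1 -311.5] ang0/2 mod180 80.0 75.0 1/3 168.0 164.0 len [np.float64(26.0), np.float64(27.0), np.float64(28.0), np.float64(25.0)]
left side [ 455.7 -310.5] ang0/2 mod180 77.0 75.0 1/3 165.0 165.0 len [np.float64(27.0), np.float64(31.0), np.float64(27.0), np.float64(30.0)]
right top [ 442.7 -401.5] ang0/2 mod180 86.0 85.0 1/3 173.0 175.0 len [np.float64(29.0), np.float64(27.0), np.float64(28.0), np.float64(26.0)]
right side [ 438.2 -399.9] ang0/2 mod180 92.0 86.0 1/3 171.0 173.0 len [np.float64(28.0), np.float64(29.0), np.float64(27.0), np.float64(26.0)]
front top [ 406.  -343.2] ang0/2 mod180 110.0 120.0 1/3 27.0 26.0 len [np.float64(26.0), np.float64(21.0), np.float64(26.0), np.float64(26.0)]
front side [ 402.2 -342. ] ang0/2 mod180 119.0 121.0 1/3 24.0 25.0 len [np.float64(30.0), np.float64(24.0), np.float64(29.0), np.float64(25.0)]
clock 10.8 pos [ 0.4997 -0.1751  0.2675] F [0.4 0.5 0. ] M [ 0.   -0.01  0.  ] open 0.996 yang -42.1 q [-0.62  0.49  1.12  1.98 -0.52  1.    0.01]
tool shift mm [-143.3  123.4   68.6]
roll (tool z) rad -0.7356
```

```bash
python3 -m jog '[-37,31,0,0,1,-37,31,0,0,1,-37,31,0,0,0.7,-32,28,0,0,0.7,0,0,0,-0.13,0.7,0,0,0,-0.13,0.7,0,0,0,-0.13,0.7,0,0,0,-0.13,0.7,0,0,0,-0.11,0.7,0,0,0,0,0.7]';python3 - <<'E'
from h import *
go(.4965,-.3655,.12,-6)
E
```

```text
clock: 11.8
position: [0.4918, -0.3624, 0.2541]
tool_rot: [0.732, 0.681, -0.007, -0.011]
contact_force: [0.1, -0.4, 0.5]
opening: 0.7
clock 11.8 pos [ 0.4918 -0.3624  0.2541] F [ 0.1 -0.4  0.5] M [ 0.06 -0.07  0.02] open 0.7 yang -4.2 q [-0.05  0.55  0.81  1.79 -0.45  1.03  0.87]
tool shift mm [ -3.3   8.3 133.9]
roll (tool z) rad 0.0319
```

```bash
python3 -m jog '[-3,6,40,0.03,0.7,0,0,45,0,0.7,0,0,35,0,0.7,0,0,0,0,0.7]';python3 - <<'E'
from h import *
go(.4965,-.3655,.087,-6)
snap('side','s10.png');crop('s10.png','s10c.png',260,140,360,245,6)
E
```

```text
clock: 12.2
position: [0.495, -0.3643, 0.1285]
tool_rot: [0.747, 0.665, -0.006, -0.011]
contact_force: [-0.2, 0.9, -0.2]
opening: 0.7
clock 12.2 pos [ 0.495  -0.3643  0.1285] F [-0.2  0.9 -0.2] M [ 0.04  0.04 -0.03] open 0.7 yang -6.6 q [ 0.04  0.71  0.69  1.85 -0.6   0.82  0.93]
tool shift mm [-1.2  2.7 41.4]
roll (tool z) rad -0.0112
```

View pics/s10c.png

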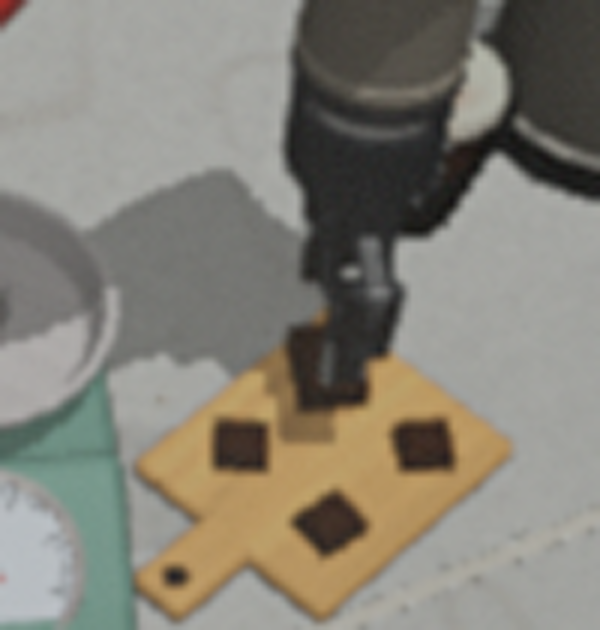

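The near fingertip is at about side (316,204), just over the big piece's near edge. I check with a projection.

```bash
python3 - <<'E'
from h import *
print(proj('side',[.459,-.360,.059]),proj('side',[.495,-.3643,.036]),onz('side',335/6+260,370/6+140,.059))
E
python3 -m jog '[-1,2,22,-0.01,0.7,0,0,18,0,0.7,0,0,0,0,0.7]';python3 - <<'E'
from h import *
go(.4965,-.3655,.087,-6)
E
```

```text
[316.74342662 203.60052892] [314.0089252  198.66415004] [ 0.4664297  -0.35929717  0.059     ]
clock: 12.55
position: [0.4987, -0.3684, 0.0938]
tool_rot: [0.745, 0.667, -0.006, -0.007]
contact_force: [-0.7, 0.2, 0.7]
opening: 0.703
clock 12.55 pos [ 0.4987 -0.3684  0.0938] F [-0.7  0.2  0.7] M [-0.03 -0.01  0.04] open 0.703 yang -6.3 q [ 0.08  0.76  0.65  1.86 -0.64  0.76  0.97]
tool shift mm [ 2.7 -2.4  6.9]
roll (tool z) rad -0.0051
```

```bash
python3 -m jog '[2.5,-2,6,0,0.7,0,0,1,0,0.5,0,0,0,0,0.3,0,0,0,0,0.3,0,0,0,0,0.3,0,0,0,0,0.3]';python3 - <<'E'
from h import *
go(.5020,-.1770,.2,-42)
snap('side','s11.png');crop('s11.png','s11c.png',260,140,360,245,6)
E
```

```text
clock: 13.15
position: [0.4987, -0.3671, 0.0914]
tool_rot: [0.745, 0.667, -0.004, -0.004]
contact_force: [0.0, -0.2, -0.2]
opening: 0.497
clock 13.15 pos [ 0.4987 -0.3671  0.0914] F [ 0.  -0.2 -0.2] M [ 0.05 -0.05 -0.02] open 0.497 yang -6.4 q [ 0.07  0.76  0.65  1.86 -0.64  0.75  0.97]
tool shift mm [ 189.1  -19.1 -108.8]
roll (tool z) rad 0.6215
```

View pics/s11c.png

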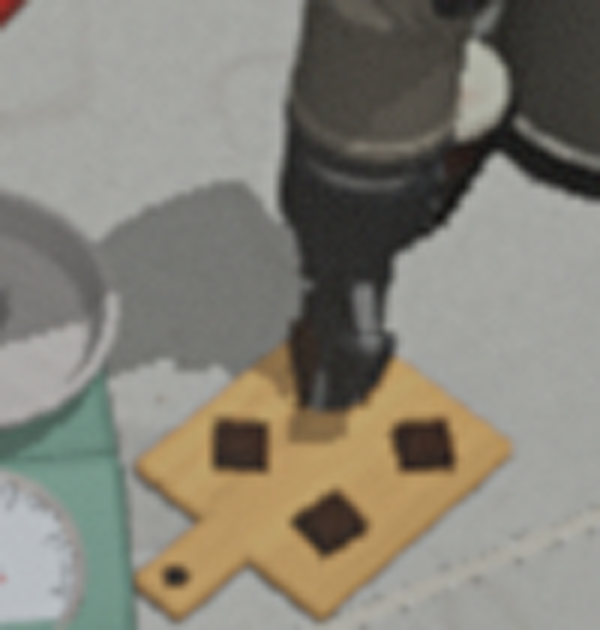

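The jaws stopped at 0.497 (about 42–44 mm, the piece's length), so the big piece is gripped. I lift.

```bash
python3 -m jog '[0,0,-30,0,0.2,0,0,-45,0,0.2,0,0,-45,0,0.2,0,0,0,0,0.2]';python3 - <<'E'
from h import *
a=np.radians(228);print(.502+.038*np.cos(a),-.177+.038*np.sin(a))
go(.502+.038*np.cos(a),-.177+.038*np.sin(a),.215,-42)
snap('side','s12.png');crop('s12.png','s12c.png',230,80,360,220,5)
E
```

```text
clock: 13.6
position: [0.4994, -0.3669, 0.2138]
tool_rot: [0.746, 0.666, -0.005, -0.005]
contact_force: [1.4, -0.2, 0.3]
opening: 0.494
0.4765730369583634 -0.20523950336814098
clock 13.6 pos [ 0.4994 -0.3669  0.2138] F [ 1.4 -0.2  0.3] M [-0.09 -0.05  0.02] open 0.494 yang -6.4 q [-0.02  0.61  0.79  1.81 -0.51  0.96  0.87]
tool shift mm [158.1 -40.8  -0.7]
roll (tool z) rad 0.6208
```

View pics/s12c.png

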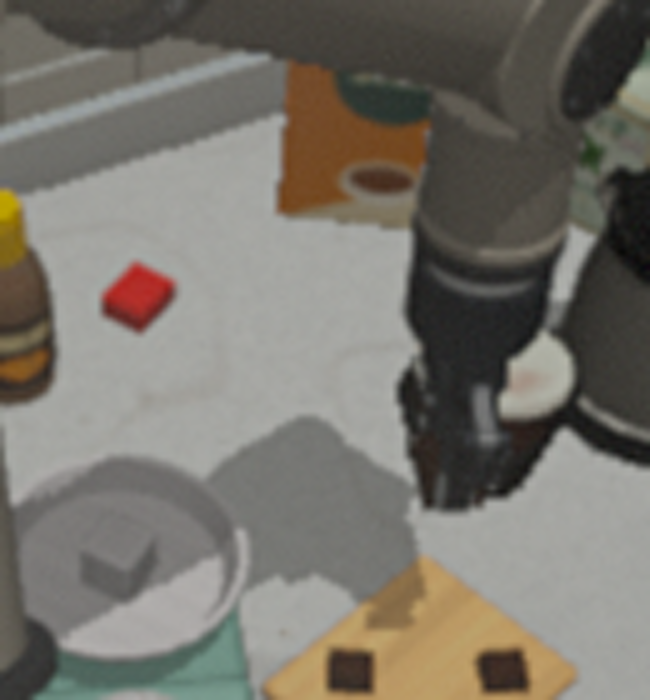

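```bash
python3 -m jog '[40,-10,-8,0,0.2,40,-10,-4,0,0.2,40,-10,0,0,0.2,36,-9,0,0,0.2,0,0,0,0.13,0.2,0,0,0,0.13,0.2,0,0,0,0.13,0.2,0,0,0,0.13,0.2,0,0,0,0.10,0.2,0,0,0,0,0.2]';python3 - <<'E'
from h import *
go(.4746,-.2075,.19,-42)
snap('side','s13.png');crop('s13.png','s13c.png',200,100,330,230,5)
E
```

```text
clock: 14.65
position: [0.4709, -0.1959, 0.2137]
tool_rot: [0.918, 0.397, -0.014, -0.01]
contact_force: [-0.5, -0.4, -0.0]
opening: 0.498
clock 14.65 pos [ 0.4709 -0.1959  0.2137] F [-0.5 -0.4 -0. ] M [-0.03 -0.07  0.01] open 0.498 yang -43.2 q [-0.5   0.53  1.03  2.06 -0.57  0.91  0.09]
tool shift mm [-5.5 11.4 23.5]
roll (tool z) rad -0.0213
```

View pics/s13c.png

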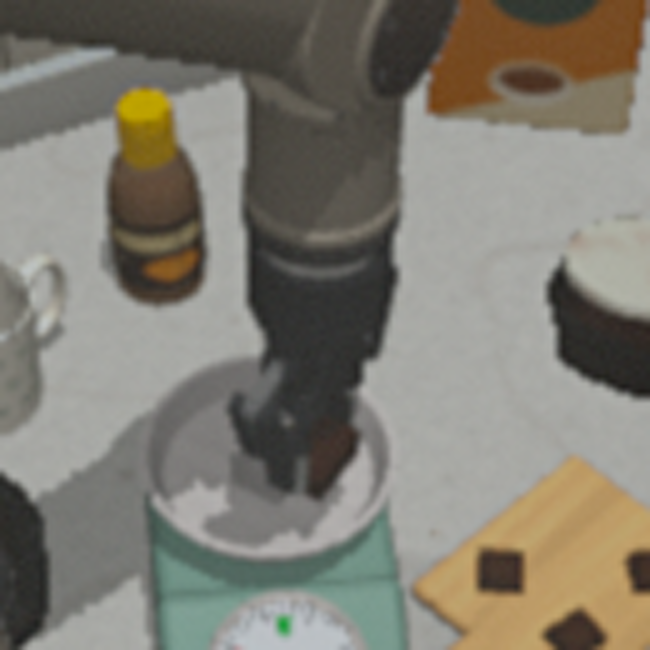

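The piece is held over the pan's right-hand side and the hub is at its left. I correct and lower in steps.

```bash
python3 -m jog '[-6,11,5,-0.02,0.2,0,0,0,0,0.2]'; python3 - <<'E'
from h import *
go(.4746,-.2075,.19,-42)
E
```

```text
clock: 14.9
position: [0.4741, -0.2074, 0.2073]
tool_rot: [0.912, 0.41, -0.015, -0.011]
contact_force: [0.3, 0.1, 0.1]
opening: 0.496
clock 14.9 pos [ 0.4741 -0.2074  0.2073] F [0.3 0.1 0.1] M [-0.02 -0.08 -0.02] open 0.496 yang -41.5 q [-0.46  0.55  1.    2.04 -0.58  0.91  0.14]
tool shift mm [ 0.5  1.  17.3]
roll (tool z) rad 0.0079
```

```bash
python3 -m jog '[0,1,16,0,0.2,0,0,8,0,0.2,0,0,0,0,0.2]'; python3 - <<'E'
from h import *
go(.4746,-.2075,.17,-42)
snap('side','s14.png');crop('s14.png','s14c.png',200,130,310,260,5)
E
```

```text
clock: 15.2
position: [0.4733, -0.2069, 0.1807]
tool_rot: [0.911, 0.411, -0.015, -0.012]
contact_force: [-0.7, 0.7, -0.1]
opening: 0.498
clock 15.2 pos [ 0.4733 -0.2069  0.1807] F [-0.7  0.7 -0.1] M [-0.05 -0.01  0.  ] open 0.498 yang -41.4 q [-0.42  0.58  0.95  2.06 -0.62  0.86  0.18]
tool shift mm [ 0.6  1.7 10.6]
roll (tool z) rad 0.0101
```

View pics/s14c.png

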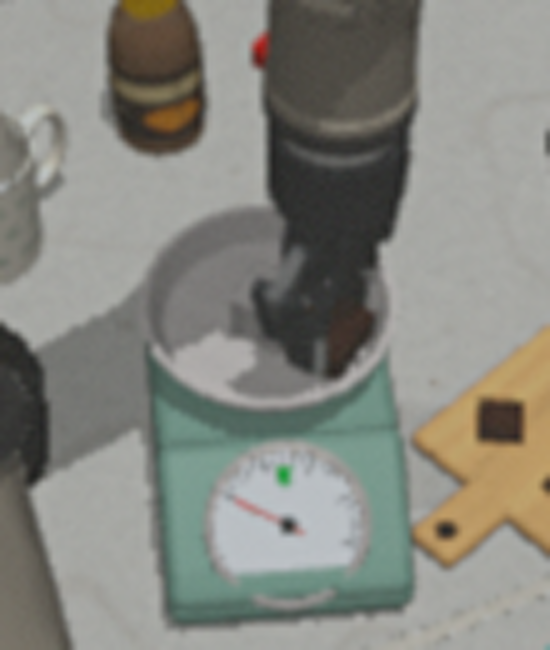

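The piece is just clear of the rim at the right, the needle is still at the zero mark, and the hub is visible at (249,194). I ease 1–2 mm toward the hub and lower to just touching.

```bash
python3 -m jog '[2,1.5,6,0,0.2,0,0,3,0,0.2,0,0,0,0,0.2]'; python3 - <<'E'
from h import *
go(.4746,-.2075,.17,-42)
snap('side','s15.png');crop('s15.png','s15c.png',200,130,310,260,5)
E
```

```text
clock: 15.55
position: [0.4758, -0.2061, 0.1714]
tool_rot: [0.911, 0.412, -0.015, -0.012]
contact_force: [-0.5, 0.6, -1.3]
opening: 0.494
clock 15.55 pos [ 0.4758 -0.2061  0.1714] F [-0.5  0.6 -1.3] M [ 0.01 -0.11  0.03] open 0.494 yang -41.4 q [-0.41  0.6   0.94  2.06 -0.64  0.85  0.19]
tool shift mm [-1.9  0.1  1.4]
roll (tool z) rad 0.0106
```

View pics/s15c.png

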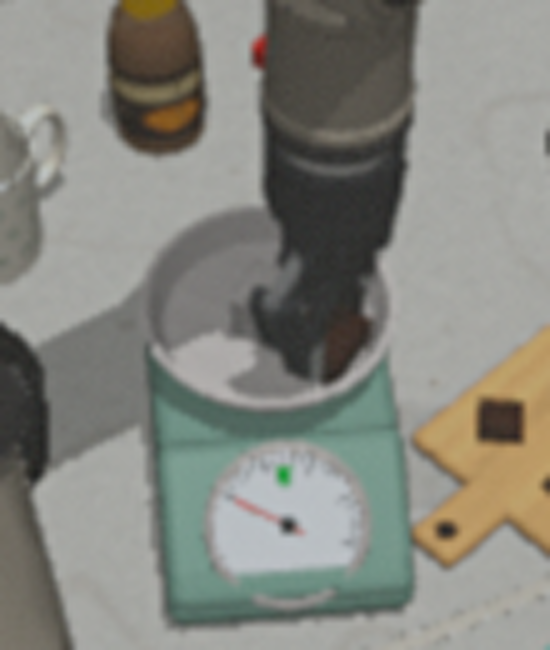

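```bash
python3 -m jog '[-0.5,0,2,0,0.2,0,0,0,0,0.55,0,0,0,0,0.62,0,0,0,0,0.62,0,0,0,0,0.62]'; python3 -m jog '[0,0,-10,0,0.62,0,0,-30,0,0.62,0,0,-40,0,0.62,0,0,0,0,0.62]'; python3 - <<'E'
from h import *
go(.458,-.3110,.15,-42)
snap('side','s16.png');crop('s16.png','s16c.png',200,130,310,260,5)
E
```

```text
clock: 16.1
position: [0.4759, -0.2067, 0.1701]
tool_rot: [0.911, 0.412, -0.014, -0.011]
contact_force: [-0.3, 0.1, 0.5]
opening: 0.62
clock: 16.5
position: [0.4783, -0.2081, 0.2541]
tool_rot: [0.911, 0.411, -0.015, -0.012]
contact_force: [0.1, 0.7, 0.0]
opening: 0.618
clock 16.5 pos [ 0.4783 -0.2081  0.2541] F [0.1 0.7 0. ] M [ 0.   -0.07  0.03] open 0.618 yang -41.5 q [-0.52  0.49  1.07  2.   -0.51  1.    0.09]
tool shift mm [-88.7  56.4 103.8]
roll (tool z) rad 0.009
```

View pics/s16c.png

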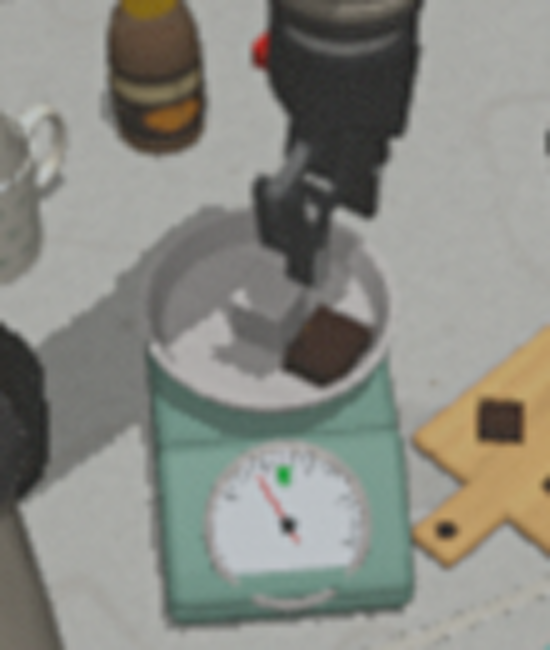

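The big piece lies flat in the pan at the hub's right (side (265,199)). The needle tip at about (252,226) reads about 2.0 rad, roughly 40–45 g and short of the green. I fetch the right-hand square next.

```bash
python3 - <<'E'
from h import *
go(.4405,-.4005,.2,-6)
E
```

```text
clock 16.55 pos [ 0.4775 -0.2071  0.2521] F [-0.1  0.3  0. ] M [-0.04 -0.07  0.04] open 0.62 yang -41.4 q [-0.52  0.5   1.07  2.   -0.51  1.    0.09]
tool shift mm [-168.5  102.1   51.6]
roll (tool z) rad -0.6187
```

```bash
python3 -m jog '[-40,24,0,0,0.6,-42,26,0,0,0.6,-42,26,0,0,0.6,-42,26,0,0,0.6,0,0,0,-0.13,0.6,0,0,0,-0.13,0.6,0,0,0,-0.13,0.6,0,0,0,-0.13,0.6,0,0,0,-0.10,0.6,0,0,0,0,0.6]';python3 - <<'E'
from h import *
go(.4405,-.4005,.13,-6)
E
```

```text
clock: 17.55
position: [0.4416, -0.402, 0.2446]
tool_rot: [0.732, 0.68, -0.012, -0.023]
contact_force: [0.9, -0.4, -0.4]
opening: 0.602
clock 17.55 pos [ 0.4416 -0.402   0.2446] F [ 0.9 -0.4 -0.4] M [ 0.01 -0.07  0.01] open 0.602 yang -4.2 q [ 0.06  0.54  0.8   1.81 -0.42  1.02  0.95]
tool shift mm [ -0.2   4.7 114.5]
roll (tool z) rad 0.0315
```

```bash
python3 -m jog '[0,4,40,0.03,0.6,0,0,40,0,0.6,0,0,20,0,0.6,0,0,0,0,0.6]';python3 - <<'E'
from h import *
go(.4405,-.4005,.0885,-6)
snap('side','s17.png');crop('s17.png','s17c.png',260,140,360,245,6)
E
```

```text
clock: 17.95
position: [0.441, -0.4001, 0.1411]
tool_rot: [0.747, 0.665, -0.012, -0.023]
contact_force: [0.1, -0.5, -0.3]
opening: 0.601
clock 17.95 pos [ 0.441  -0.4001  0.1411] F [ 0.1 -0.5 -0.3] M [-0.01 -0.02  0.03] open 0.601 yang -6.6 q [ 0.12  0.67  0.7   1.88 -0.54  0.84  1.  ]
tool shift mm [-1.1  2.2 52.5]
roll (tool z) rad -0.0108
```

View pics/s17c.png

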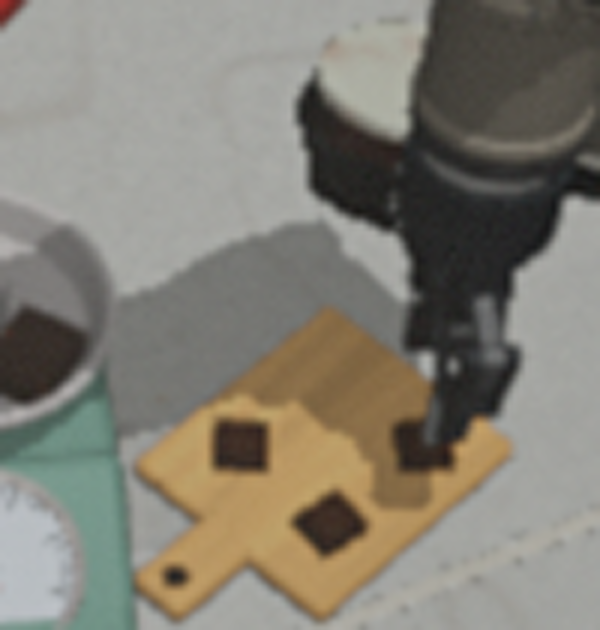

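The tool is tilted about 3°, so I aim the grasp point rather than the TCP.

```bash
cat >> h.py <<'E'
def gog(x,y,z,yaxis):
    s=manip.sense();R=Rn.from_quat(s['tool_rot']).as_matrix();a=R[:,2]
    print('axis',a.round(3)); off=a*0.066; go(x-off[0],y-off[1],z,yaxis)
E
python3 - <<'E'
from h import *
gog(.4405,-.4005,.0885,-6)
E
```

```text
axis [-0.048  0.017 -0.999]
clock 18.0 pos [ 0.4413 -0.4006  0.1423] F [-0.5  0.   0. ] M [-0.01 -0.03  0.04] open 0.599 yang -6.6 q [ 0.12  0.67  0.7   1.88 -0.54  0.84  1.  ]
tool shift mm [-1.3  5.1 53.6]
roll (tool z) rad -0.0106
```

```bash
python3 -m jog '[-1,5,20,-0.01,0.6,0,0,20,0,0.6,0,0,0,0,0.6]';python3 - <<'E'
from h import *
gog(.4405,-.4005,.0885,-6)
E
```

```text
clock: 18.3
position: [0.4461, -0.4033, 0.105]
tool_rot: [0.744, 0.667, -0.012, -0.02]
contact_force: [-0.4, 0.1, 0.1]
opening: 0.601
axis [-0.044  0.013 -0.999]
clock 18.3 pos [ 0.4461 -0.4033  0.105 ] F [-0.4  0.1  0.1] M [-0.08  0.01 -0.02] open 0.601 yang -6.2 q [ 0.16  0.73  0.66  1.88 -0.59  0.78  1.03]
tool shift mm [ 1.5 -2.2 16.6]
roll (tool z) rad -0.0043
```

```bash
python3 -m jog '[1.5,-2,10,0,0.6,0,-1,6,0,0.5,0,0,0,0,0.2,0,0,0,0,0.2,0,0,0,0,0.2,0,0,0,0,0.2]';python3 - <<'E'
from h import *
gog(.4405,-.4005,.0885,-6)
E
python3 -m jog '[0,0,-30,0,0.1,0,0,-45,0,0.1,0,0,-45,0,0.1,0,0,0,0,0.1]';python3 - <<'E'
from h import *
snap('side','s18.png');crop('s18.png','s18c.png',260,110,370,245,5)
a=np.radians(48);gog(.502+.036*np.cos(a),-.177+.036*np.sin(a),.24,-42)
E
```

```text
clock: 18.9
position: [0.4444, -0.4032, 0.0934]
tool_rot: [0.745, 0.667, -0.011, -0.016]
contact_force: [-0.0, -0.2, -0.3]
opening: 0.276
axis [-0.038  0.009 -0.999]
clock 18.9 pos [ 0.4444 -0.4032  0.0934] F [-0.  -0.2 -0.3] M [-0.08  0.01 -0.  ] open 0.276 yang -6.4 q [ 0.17  0.74  0.64  1.89 -0.6   0.75  1.04]
tool shift mm [ 2.  -1.4  4.9]
roll (tool z) rad -0.0065
clock: 19.3
position: [0.4486, -0.4043, 0.2165]
tool_rot: [0.745, 0.666, -0.012, -0.017]
contact_force: [0.4, -0.4, 0.6]
opening: 0.279
axis [-0.044  0.013 -0.999]
clock 19.35 pos [ 0.4479 -0.403   0.214 ] F [-0.1 -0.  -1.4] M [ 0.   -0.02 -0.06] open 0.281 yang -6.4 q [ 0.07  0.59  0.78  1.83 -0.47  0.96  0.94]
tool shift mm [259.6  51.4 -26.4]
roll (tool z) rad 0.6216
```

View pics/s18c.png

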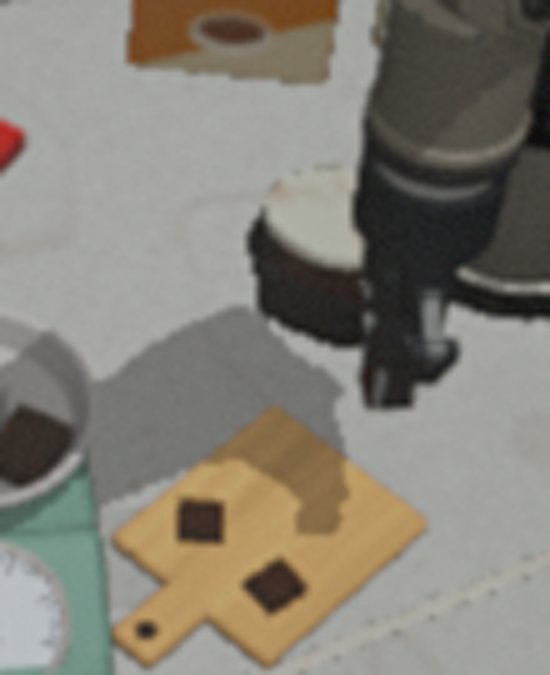

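The square is in the grip and the board holds two others. I carry it to the far side of the hub.

```bash
python3 -m jog '[40,8,-10,0,0.1,43,9,-6,0,0.1,43,9,-4,0,0.1,43,9,-3,0,0.1,43,9,0,0,0.1,40,7,0,0,0.1,0,0,0,0.13,0.1,0,0,0,0.13,0.1,0,0,0,0.13,0.1,0,0,0,0.13,0.1,0,0,0,0.10,0.1,0,0,0,0,0.1]';python3 - <<'E'
from h import *
a=np.radians(48);gog(.502+.034*np.cos(a),-.177+.034*np.sin(a),.21,-42)
E
```

```text
clock: 20.55
position: [0.5251, -0.1441, 0.2245]
tool_rot: [0.917, 0.397, -0.025, -0.019]
contact_force: [-0.2, 1.1, 0.2]
opening: 0.277
axis [-0.061  0.016 -0.998]
clock 20.55 pos [ 0.5251 -0.1441  0.2245] F [-0.2  1.1  0.2] M [-0.06 -0.05  0.01] open 0.277 yang -43.3 q [-0.56  0.57  0.99  1.95 -0.56  1.   -0.05]
tool shift mm [-3.4  9.4 14.1]
roll (tool z) rad -0.0219
```

```bash
python3 -m jog '[-3,9,14,-0.02,0.1,0,0,0,0,0.1]';python3 - <<'E'
from h import *
a=np.radians(48);gog(.502+.034*np.cos(a),-.177+.034*np.sin(a),.18,-42)
snap('side','s19.png');crop('s19.png','s19c.png',200,110,310,245,5)
E
```

```text
clock: 20.75
position: [0.5281, -0.1517, 0.2083]
tool_rot: [0.912, 0.409, -0.026, -0.02]
contact_force: [0.6, 0.7, -0.4]
opening: 0.278
axis [-0.063  0.016 -0.998]
clock 20.75 pos [ 0.5281 -0.1517  0.2083] F [ 0.6  0.7 -0.4] M [-0.04 -0.03  0.  ] open 0.278 yang -41.7 q [-0.52  0.6   0.95  1.95 -0.58  0.97 -0.  ]
tool shift mm [ 0.6  3.  28.1]
roll (tool z) rad 0.0044
```

View pics/s19c.png

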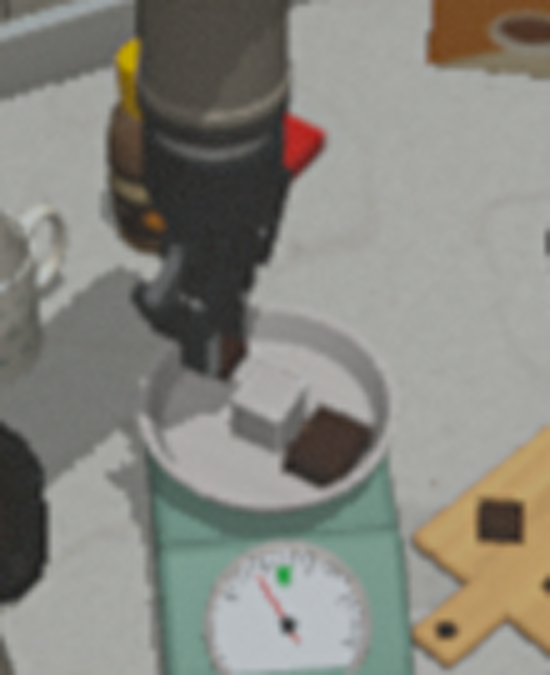

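The square is beyond the hub (at side (246,181)), clear of hub and rim. I lower.

```bash
python3 -m jog '[0.5,3,16,0,0.1,0,0,12,0,0.1,0,0,0,0,0.1]';python3 - <<'E'
from h import *
a=np.radians(48);gog(.502+.034*np.cos(a),-.177+.034*np.sin(a),.171,-42)
snap('side','s20.png');crop('s20.png','s20c.png',200,110,310,245,5)
E
```

```text
clock: 21.1
position: [0.5291, -0.1521, 0.1791]
tool_rot: [0.912, 0.41, -0.025, -0.02]
contact_force: [-0.4, -0.6, -0.6]
opening: 0.282
axis [-0.062  0.017 -0.998]
clock 21.1 pos [ 0.5291 -0.1521  0.1791] F [-0.4 -0.6 -0.6] M [-0.03 -0.04  0.01] open 0.282 yang -41.7 q [-0.49  0.63  0.91  1.97 -0.62  0.92  0.03]
tool shift mm [-0.5  0.8  8.1]
roll (tool z) rad 0.0057
```

View pics/s20c.png

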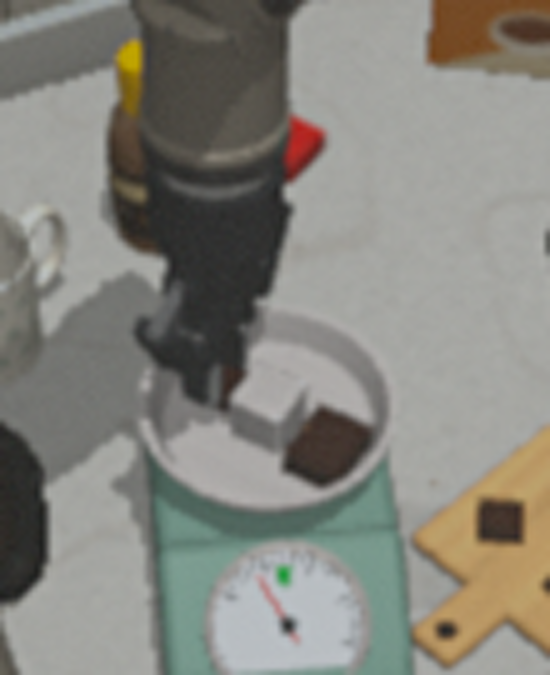

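```bash
python3 -m jog '[0,0.5,7,0,0.1,0,0,1,0,0.1,0,0,0,0,0.35,0,0,0,0,0.42,0,0,0,0,0.42,0,0,0,0,0.42]';python3 -m jog '[0,0,-10,0,0.42,0,0,-30,0,0.42,0,0,-45,0,0.42,0,0,0,0,0.42,0,0,0,0,0.42]'; python3 - <<'E'
from h import *
snap('side','s21.png');crop('s21.png','s21c.png',200,110,310,245,5);crop('s21.png','s21d.png',235,210,280,245,14)
gog(.404,-.3425,.2,28)
E
```

```text
clock: 21.75
position: [0.5298, -0.1527, 0.1722]
tool_rot: [0.912, 0.41, -0.024, -0.02]
contact_force: [0.3, -0.7, 0.1]
opening: 0.419
clock: 22.25
position: [0.5351, -0.1546, 0.2623]
tool_rot: [0.912, 0.409, -0.024, -0.02]
contact_force: [-0.5, -0.6, -0.5]
opening: 0.421
axis [-0.059  0.016 -0.998]
clock 22.3 pos [ 0.5354 -0.1551  0.2625] F [ 0.5 -0.5  0.5] M [-0.08 -0.07  0.01] open 0.42 yang -41.7 q [-0.56  0.54  1.02  1.89 -0.51  1.07 -0.05]
tool shift mm [-223.8   33.6   66.9]
roll (tool z) rad -1.217
```

View pics/s21c.png

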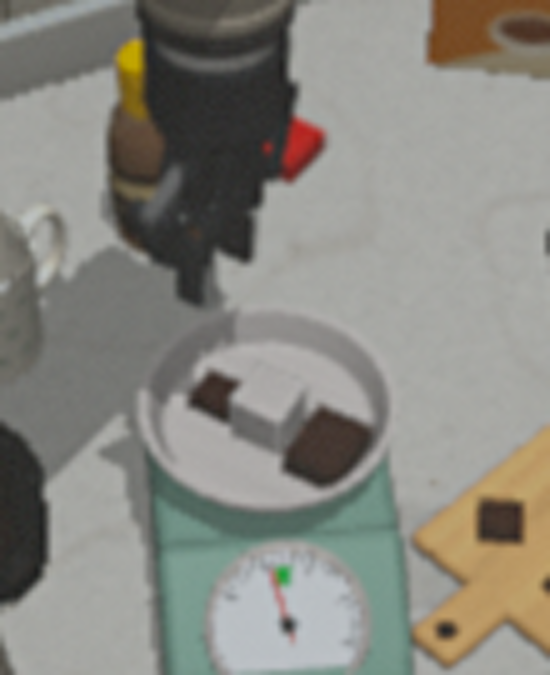

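View pics/s21d.png

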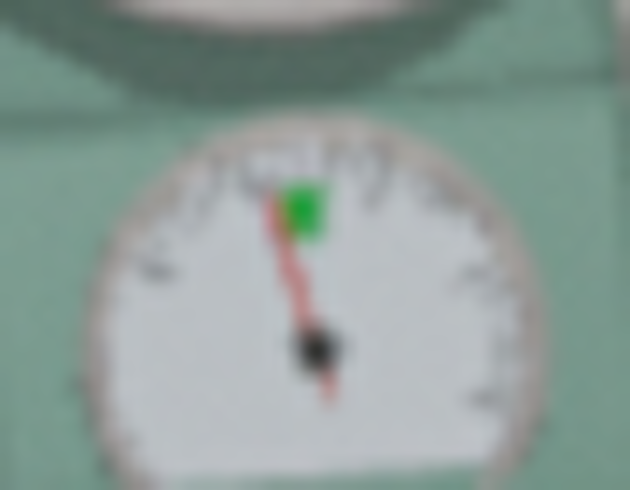

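The small square rests flat beyond the hub (side (243,189)). The needle tip (side (254.6,224)) is at the left edge of the green patch (257–257.5), too close to call by eye. I measure the needle angle, calibrated by the readings at 0 and 1.35 and by the green's centre at 2.4.

```bash
cat > needle.py <<'E'
from h import *
def red(fn):
    im=cv2.imread('pics/'+fn).astype(float)[212:256,236:278]
    w=np.clip(im[...,2]-im[...,1]-25,0,None)*(im[...,2]>im[...,0]+15)
    v,u=np.mgrid[212:256,236:278]
    p=np.c_[u.ravel(),v.ravel()];w=w.ravel();c=(p*w[:,None]).sum(0)/w.sum()
    C=((p-c)*w[:,None]).T@(p-c)/w.sum();e=np.linalg.eigh(C)[1][:,1]
    return c,e
def green(fn):
    im=cv2.imread('pics/'+fn).astype(float)[212:256,236:278]
    w=np.clip(im[...,1]-np.maximum(im[...,2],im[...,0])-30,0,None)
    v,u=np.mgrid[212:256,236:278];return np.array([(u*w).sum(),(v*w).sum()])/w.sum()
c0,e0=red('s0.png');c1,e1=red('s14.png')
t=np.linalg.solve(np.c_[e0,-e1],c1-c0);piv=c0+t[0]*e0
piv=piv
g=green('s0.png')
print('pivot',piv,'green',g)
def ang(c,e):
    d=e if (c-piv)@e>0 else -e
    return d
d0,d1,dg=ang(c0,e0),ang(c1,e1),(g-piv)/np.linalg.norm(g-piv)
f=lambda th:np.array([np.sin(th-2.4),np.cos(th-2.4)])
# find M (2x2 up to scale) with M f(th) ~ d
A=[]
for th,d in((0,d0),(1.35,d1),(2.4,dg)):
    s=f(th);A.append([d[1]*s[0],d[1]*s[1],-d[0]*s[0],-d[0]*s[1]])
M=np.linalg.svd(np.array(A))[2][-1].reshape(2,2)
if (M@f(2.4))@dg<0:M=-M
def read(fn):
    c,e=red(fn);s=np.linalg.inv(M)@ang(c,e);return 2.4+np.arctan2(*s)
print('M',(M/np.linalg.norm(M[:,0])).round(2))
import sys
for fn in sys.argv[1:]: print(fn,read(fn).round(3),((read(fn)-1.35)/1.5*100).round(1),'g')
E
python3 needle.py s0.png s14.png s16.png s19.png s20.png s21.png
```

```text
pivot [257.1081525  234.60573242] green [256.31521739 224.53623188]
M [[ 1.   -0.08]
 [-0.08 -1.  ]]
s0.png 0.0 -90.0 g
s14.png 1.35 -0.0 g
s16.png 1.934 39.0 g
s19.png 1.933 38.9 g
s20.png 1.931 38.8 g
s21.png 2.159 53.9 g
```

The needle reads 1.93 rad with the big piece (39 g) and 2.16 rad (54 g) with one square. One more square (14–18 g) gives 68–72 g, within the band. I fetch the front square at (0.404,-0.3425).

```bash
python3 -m jog '[-45,7,0,0,0.6,-45,7,0,0,0.6,-45,7,0,0,0.6,-45,7,0,0,0.6,-44,6,0,0,0.6,0,0,0,-0.14,0.6,0,0,0,-0.14,0.6,0,0,0,-0.14,0.6,0,0,0,-0.14,0.6,0,0,0,-0.14,0.6,0,0,0,-0.14,0.6]';python3 -m jog '[0,0,0,-0.13,0.6,0,0,0,-0.13,0.6,0,0,0,-0.10,0.6,0,0,0,0,0.6]';python3 - <<'E'
from h import *
gog(.404,-.3425,.13,28)
E
```

```text
clock: 23.4
position: [0.4038, -0.3495, 0.2591]
tool_rot: [0.654, 0.756, -0.016, -0.033]
contact_force: [0.4, 0.2, -0.6]
opening: 0.599
clock: 23.8
position: [0.4017, -0.3484, 0.2561]
tool_rot: [0.501, 0.865, -0.009, -0.039]
contact_force: [0.1, 0.0, 0.6]
opening: 0.597
axis [-0.077  0.023 -0.997]
clock 23.8 pos [ 0.4017 -0.3484  0.2561] F [0.1 0.  0.6] M [-0.02 -0.05  0.  ] open 0.597 yang 29.9 q [ 0.05  0.39  0.69  1.94 -0.25  0.99  1.37]
tool shift mm [ -7.1  15.5 125.2]
roll (tool z) rad 0.0335
```

```bash
python3 -m jog '[-7,15,40,0.03,0.6,0,0,40,0,0.6,0,0,30,0,0.6,0,0,0,0,0.6]';python3 - <<'E'
from h import *
gog(.4045,-.3425,.093,28)
snap('side','s22.png');crop('s22.png','s22c.png',260,140,360,245,6)
E
```

```text
clock: 24.2
position: [0.4106, -0.3446, 0.1415]
tool_rot: [0.519, 0.854, -0.01, -0.038]
contact_force: [-0.5, 0.3, 0.3]
opening: 0.601
axis [-0.075  0.022 -0.997]
clock 24.2 pos [ 0.4106 -0.3446  0.1415] F [-0.5  0.3  0.3] M [-0.04 -0.01 -0.03] open 0.601 yang 27.5 q [ 0.12  0.57  0.59  2.01 -0.4   0.77  1.43]
tool shift mm [-1.5  2.  48.4]
roll (tool z) rad -0.0095
```

View pics/s22c.png

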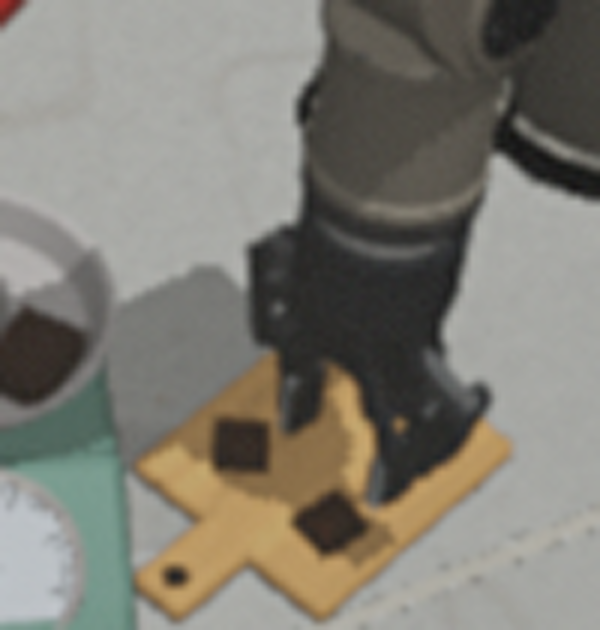

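Fingers stand around the front square (side (315,227)). The far finger is close to the left square, so I narrow the jaws to 0.45 before lowering.

```bash
python3 -m jog '[-1.5,2,20,0,0.45,0,0,5,0,0.45,0,0,0,0,0.45]';python3 - <<'E'
from h import *
gog(.4045,-.3425,.093,28)
E
```

```text
clock: 24.55
position: [0.4136, -0.3476, 0.1215]
tool_rot: [0.521, 0.853, -0.01, -0.034]
contact_force: [-0.0, 0.5, 0.1]
opening: 0.453
axis [-0.069  0.018 -0.997]
clock 24.55 pos [ 0.4136 -0.3476  0.1215] F [-0.   0.5  0.1] M [-0.03 -0.11 -0.02] open 0.453 yang 27.2 q [ 0.14  0.6   0.57  2.01 -0.43  0.73  1.45]
tool shift mm [ 4.2 -0.8 28.8]
roll (tool z) rad -0.0142
```

```bash
python3 -m jog '[4,-1,10,-0.01,0.45,0,0,3,0,0.45,0,0,0,0,0.45]';python3 - <<'E'
from h import *
gog(.4045,-.3425,.093,28)
snap('side','s23.png');crop('s23.png','s23c.png',260,140,360,245,6)
E
```

```text
clock: 24.85
position: [0.411, -0.3451, 0.111]
tool_rot: [0.517, 0.855, -0.01, -0.032]
contact_force: [0.8, -0.0, 0.3]
opening: 0.451
axis [-0.064  0.015 -0.998]
clock 24.85 pos [ 0.411  -0.3451  0.111 ] F [ 0.8 -0.   0.3] M [-0.05 -0.06 -0.02] open 0.451 yang 27.7 q [ 0.15  0.61  0.55  2.02 -0.44  0.7   1.47]
tool shift mm [ 1.7 -0.4 18.2]
roll (tool z) rad -0.0044
```

View pics/s23c.png

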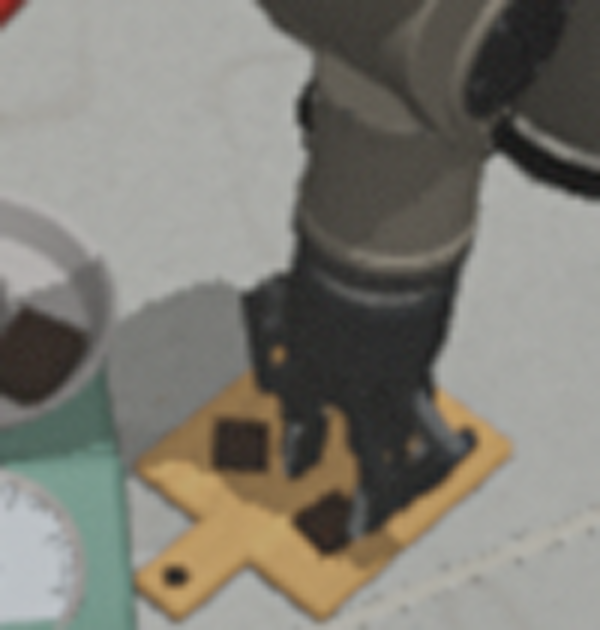

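```bash
python3 - <<'E'
from h import *
s=manip.sense();R=Rn.from_quat(s['tool_rot']).as_matrix()
for sg in(-1,1):
  for d in(.019,.033):
    p=s['position']+R[:,2]*.069+sg*R[:,1]*d; print(sg,d,p.round(4),((proj('side',p)-[260,140])*6).round(0))
E
```

```text
-1 0.019 [ 0.3897 -0.3528  0.0432] [361. 517.]
-1 0.033 [ 0.3773 -0.3593  0.0439] [382. 535.]
1 0.019 [ 0.4233 -0.3351  0.0413] [307. 468.]
1 0.033 [ 0.4357 -0.3286  0.0406] [287. 451.]
```

Predicted finger faces, (361,517) and (307,468), match the picture. I lower on.

```bash
python3 -m jog '[1.5,0,10,0,0.45,0,0,5,0,0.45,0,0,0,0,0.45]';python3 - <<'E'
from h import *
gog(.4045,-.3425,.091,28)
E
```

```text
clock: 25.2
position: [0.4095, -0.3435, 0.0955]
tool_rot: [0.517, 0.855, -0.01, -0.031]
contact_force: [-0.8, -0.5, 0.0]
opening: 0.45
axis [-0.064  0.015 -0.998]
clock 25.2 pos [ 0.4095 -0.3435  0.0955] F [-0.8 -0.5  0. ] M [ 0.   -0.04 -0.01] open 0.45 yang 27.7 q [ 0.17  0.63  0.53  2.03 -0.46  0.66  1.48]
tool shift mm [ 0.1 -0.5  4.5]
roll (tool z) rad -0.0044
```

```bash
python3 -m jog '[0,-0.5,3.5,0,0.45,0,0,0,0,0.2,0,0,0,0,0.2,0,0,0,0,0.2,0,0,0,0,0.2]';python3 - <<'E'
from h import *
gog(.4045,-.3425,.091,28)
E
python3 -m jog '[0,0,-30,0,0.1,0,0,-45,0,0.1,0,0,-45,0,0.1,0,0,-20,0,0.1,0,0,0,0,0.1]';python3 - <<'E'
from h import *
snap('side','s24.png');crop('s24.png','s24c.png',240,100,360,245,5)
a=np.radians(138);gog(.502+.037*np.cos(a),-.177+.037*np.sin(a),.24,48)
E
```

```text
clock: 25.7
position: [0.4088, -0.3439, 0.0919]
tool_rot: [0.517, 0.855, -0.01, -0.031]
contact_force: [-0.2, -0.1, -0.7]
opening: 0.284
axis [-0.064  0.015 -0.998]
clock 25.7 pos [ 0.4088 -0.3439  0.0919] F [-0.2 -0.1 -0.7] M [-0.03 -0.03  0.02] open 0.284 yang 27.7 q [ 0.17  0.64  0.52  2.03 -0.46  0.66  1.49]
tool shift mm [0.3 0.1 0.9]
roll (tool z) rad -0.0048
clock: 26.2
position: [0.4174, -0.346, 0.2354]
tool_rot: [0.518, 0.855, -0.01, -0.033]
contact_force: [-0.2, 0.5, -0.7]
opening: 0.282
axis [-0.068  0.017 -0.998]
clock 26.25 pos [ 0.417  -0.3457  0.2343] F [ 0.  -0.6  0.2] M [ 0.03 -0.06 -0.05] open 0.281 yang 27.7 q [ 0.04  0.43  0.69  1.94 -0.3   0.94  1.35]
tool shift mm [142.  143.8  -6.7]
roll (tool z) rad -0.3544
```

View pics/s24c.png

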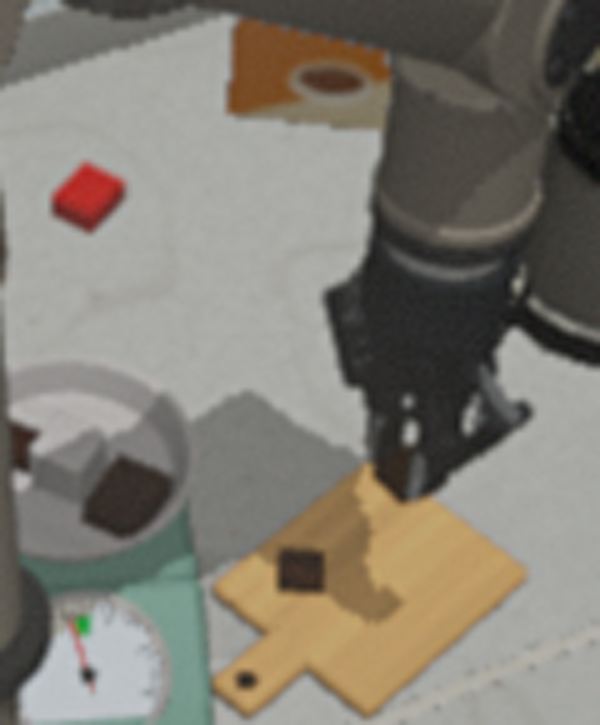

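The second square is held and the left square is still on the board. I carry it to the hub's left side.

```bash
python3 -m jog '[29,29,-8,0,0.1,29,29,-4,0,0.1,29,29,0,0,0.1,29,29,0,0,0.1,26,28,0,0,0.1,0,0,0,-0.12,0.1,0,0,0,-0.12,0.1,0,0,0,-0.11,0.1,0,0,0,0,0.1]';python3 - <<'E'
from h import *
a=np.radians(138);gog(.502+.037*np.cos(a),-.177+.037*np.sin(a),.21,48)
E
```

```text
clock: 27.15
position: [0.4761, -0.1426, 0.2333]
tool_rot: [0.355, 0.934, -0.007, -0.044]
contact_force: [-0.3, -0.2, -0.3]
opening: 0.281
axis [-0.086  0.018 -0.996]
clock 27.15 pos [ 0.4761 -0.1426  0.2333] F [-0.3 -0.2 -0.3] M [-0.03 -0.1   0.04] open 0.281 yang 48.5 q [-0.3   0.34  0.57  2.03 -0.23  0.92  1.24]
tool shift mm [-12.   -4.4  22.6]
roll (tool z) rad 0.0087
```

```bash
python3 -m jog '[-11,-4,12,0.01,0.1,0,0,6,0,0.1,0,0,0,0,0.1]';python3 - <<'E'
from h import *
a=np.radians(138);gog(.502+.037*np.cos(a),-.177+.037*np.sin(a),.18,48)
snap('side','s25.png');crop('s25.png','s25c.png',200,110,310,245,5)
E
```

```text
clock: 27.45
position: [0.4784, -0.1523, 0.2115]
tool_rot: [0.363, 0.931, -0.008, -0.046]
contact_force: [-0.9, 1.0, 0.1]
opening: 0.282
axis [-0.091  0.019 -0.996]
clock 27.45 pos [ 0.4784 -0.1523  0.2115] F [-0.9  1.   0.1] M [-0.   -0.11  0.  ] open 0.282 yang 47.5 q [-0.27  0.39  0.56  2.03 -0.26  0.89  1.27]
tool shift mm [-4.8  2.  31.2]
roll (tool z) rad -0.0093
```

View pics/s25c.png

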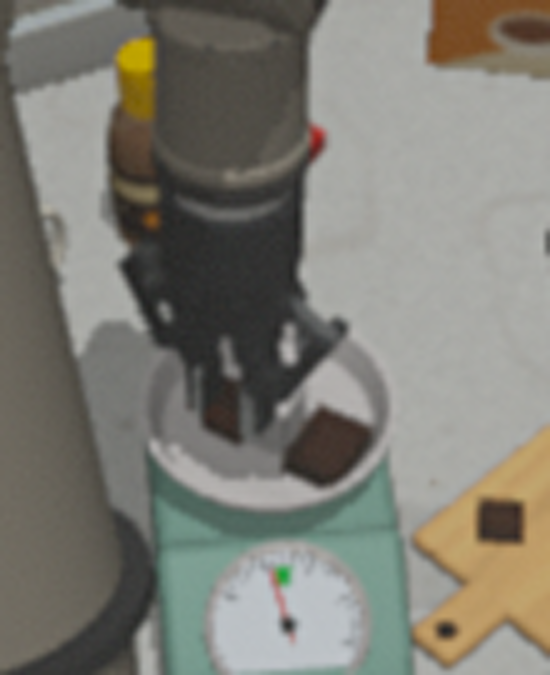

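The piece is held over the left-near part of the pan (side (244,190)). I lower with correction.

```bash
python3 -m jog '[-5,2,12,-0.01,0.1,0,0,6,0,0.1,0,0,0,0,0.1]';python3 - <<'E'
from h import *
a=np.radians(138);gog(.502+.037*np.cos(a),-.177+.037*np.sin(a),.172,48)
snap('side','s26.png');crop('s26.png','s26c.png',200,110,310,245,5)
E
```

```text
clock: 27.8
position: [0.4822, -0.1536, 0.1922]
tool_rot: [0.358, 0.932, -0.007, -0.046]
contact_force: [0.4, -0.1, -0.3]
opening: 0.279
axis [-0.09   0.019 -0.996]
clock 27.8 pos [ 0.4822 -0.1536  0.1922] F [ 0.4 -0.1 -0.3] M [-0.02 -0.08  0.01] open 0.279 yang 48.0 q [-0.25  0.43  0.54  2.03 -0.28  0.85  1.3 ]
tool shift mm [-0.3 -0.2 20.2]
roll (tool z) rad 0.0008
```

View pics/s26c.png

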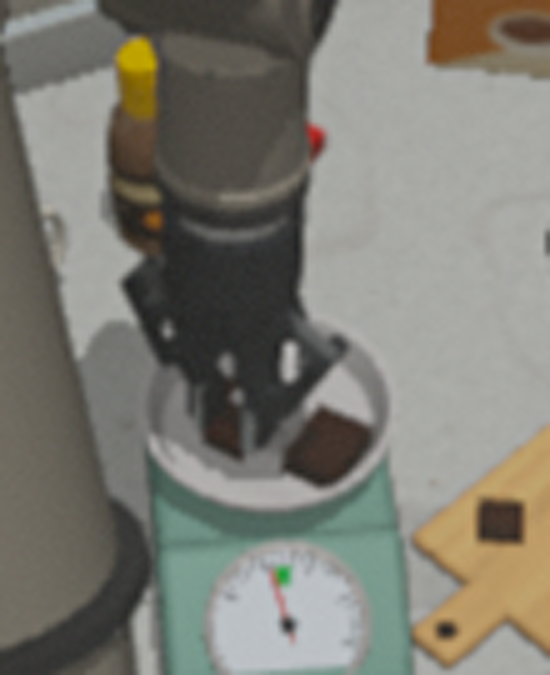

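```bash
python3 -m jog '[0,0,12,0,0.1,0,0,6,0,0.1,0,0,0,0,0.1]';python3 - <<'E'
from h import *
a=np.radians(138);gog(.502+.037*np.cos(a),-.177+.037*np.sin(a),.170,48)
snap('side','s27.png');crop('s27.png','s27c.png',200,110,310,245,5)
E
python3 needle.py s27.png
```

```text
clock: 28.15
position: [0.4808, -0.153, 0.1734]
tool_rot: [0.358, 0.932, -0.007, -0.045]
contact_force: [0.2, -0.1, -0.1]
opening: 0.283
axis [-0.089  0.019 -0.996]
clock 28.15 pos [ 0.4808 -0.153   0.1734] F [ 0.2 -0.1 -0.1] M [ 0.03 -0.11 -0.01] open 0.283 yang 48.1 q [-0.23  0.45  0.53  2.05 -0.3   0.81  1.32]
tool shift mm [-0.2 -0.5  3.4]
roll (tool z) rad 0.001
pivot [257.1081525  234.60573242] green [256.31521739 224.53623188]
M [[ 1.   -0.08]
 [-0.08 -1.  ]]
s27.png 2.16 54.0 g
```

View pics/s27c.png

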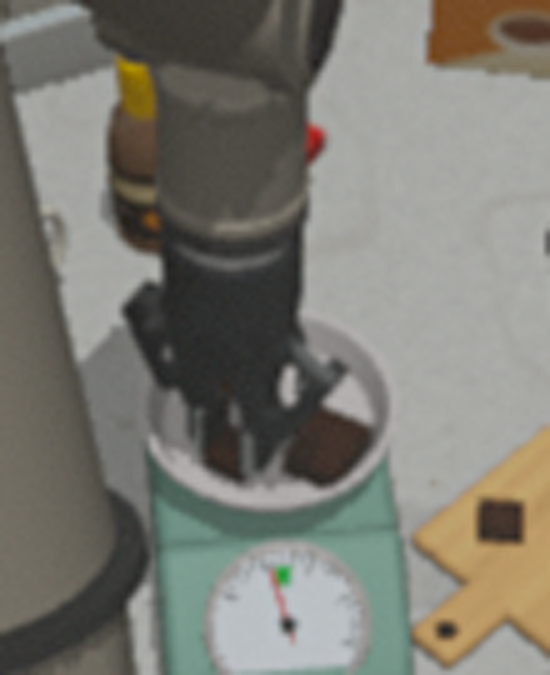

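The piece is a few mm above the floor and nothing touches the pan: the needle is unchanged at 2.16. I lower 3 mm, release with a narrow opening and rise along the tool axis.

```bash
python3 -m jog '[0,0,3,0,0.1,0,0,1,0,0.1,0,0,0,0,0.36,0,0,0,0,0.40,0,0,0,0,0.40,0,0,0,0,0.40]';python3 -m jog '[0,0,-10,0,0.40,0,0,-30,0,0.40,0,0,-45,0,0.40,0,0,-40,0,0.4,0,0,0,0,0.40,0,0,0,0,0.40]'; python3 - <<'E'
from h import *
snap('side','s28.png');crop('s28.png','s28c.png',200,110,310,245,5)
snap('top','t28.png');crop('t28.png','t28c.png',215,80,365,270,3.1)
go(None,0,0)
E
python3 needle.py s28.png
```

```text
clock: 28.8
position: [0.481, -0.1532, 0.17]
tool_rot: [0.359, 0.932, -0.007, -0.044]
contact_force: [-0.1, -0.5, 0.2]
opening: 0.4
clock: 29.4
position: [0.492, -0.1562, 0.302]
tool_rot: [0.359, 0.932, -0.007, -0.044]
contact_force: [-0.3, -0.1, -0.6]
opening: 0.398
clock 29.5 pos [ 0.4918 -0.1563  0.3011] F [ 1.1 -0.6  0.1] M [-0.04 -0.17  0.  ] open 0.401 yang 48.0 q [-0.31  0.29  0.61  1.92 -0.18  1.08  1.21]
pivot [257.1081525  234.60573242] green [256.31521739 224.53623188]
M [[ 1.   -0.08]
 [-0.08 -1.  ]]
s28.png 2.43 72.0 g
```

View pics/s28c.png

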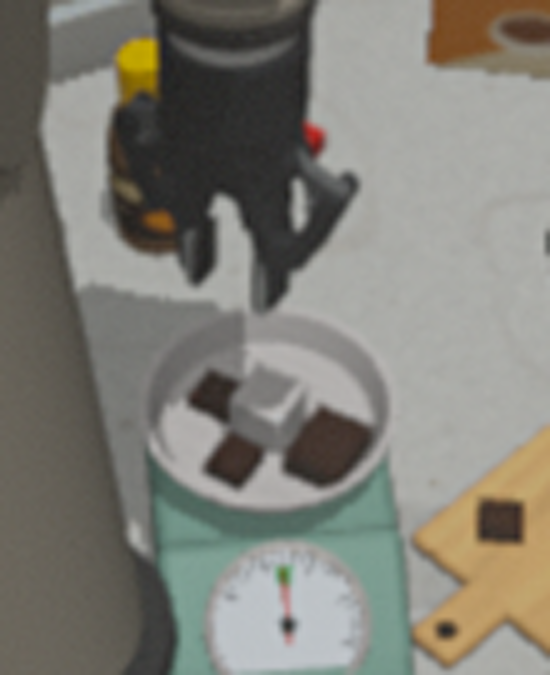

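View pics/t28c.png

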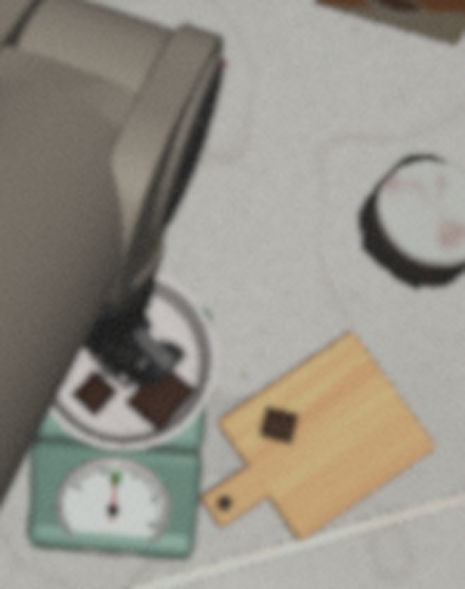

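The needle stands inside the green band at 2.43 rad. All three pieces lie flat in the pan and the left square is on the board. I take one settled re-reading, then hand in.

```bash
python3 -m jog '[0,0,0,0,0.4,0,0,0,0,0.4,0,0,0,0,0.4,0,0,0,0,0.4,0,0,0,0,0.4]'; python3 - <<'E'
from h import *
snap('side','s29.png')
E
python3 needle.py s29.png
python3 -c "
from bench import job
print(job.finish_job())"
```

```text
clock: 30.0
position: [0.4897, -0.1558, 0.2974]
tool_rot: [0.359, 0.932, -0.009, -0.048]
contact_force: [-0.5, 0.8, 0.8]
opening: 0.4
pivot [257.1081525  234.60573242] green [256.31521739 224.53623188]
M [[ 1.   -0.08]
 [-0.08 -1.  ]]
s29.png 2.43 72.0 g
the job is handed in; nothing more can be done
None
```

The pan is home on the spindle and the needle stands in the green band at 2.43 rad (about 72 g). I handed the job in at about 30 s of the 72 s allowed; no verdict is reported.

- **Fitting the pan:** I pre-turned it to the spindle angle seen in the side view (about -42°). It dropped past the square's corners with only slight friction. A small wiggle freed that, and after release the needle read the empty-pan zero mark.
- **Weighing:** The big piece read about 39 g by my needle measurement, and one square brought it to about 54 g, still short of the green. The second square gave 72 g. The reading was the same half a second later.
- **Last checks:** The big piece and two squares lie flat in the pan beside the hub, and the third square is on the board. The gripper stands clear above the scale.
- **Not measured at the end:** I never moved near the mug, bottle or tin, but I did not re-measure their positions. I never identified the tin for certain in the pictures.
- **Deviations:** The tool tilt drifted to about 5° during the carries, so I aimed at the grasp point instead. By eye the one-square reading looked ambiguous at the edge of the green band, so I relied on the calibrated needle measurement.

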